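# Load a power module into the test box and take its temperature

## Task

First lift the finned aluminium module out of the blue bin and set it flat in the yellow-framed nest of the black test box, leaving the other parts in the bin. Then push every contact plug from the grey stand, rod first, fully home into the white tubes of the box, one in each and in any tubes, until its grip sits on the mouth of the tube. Then take the infrared thermometer and hold its lens steady for two seconds, facing down, about 4 cm above the middle of the module, and lay it back flat on its black pad along the pad, with everything else on the bench left alone.

Things in the scene. Friction and masses are not known exactly. Their poses are not given: they have to be found in the camera images.
- testbox: fixed black test box, 190 (its x) x 270 (its y) x 60 high, origin at the centre of its underside on the bench. On its top: a yellow-framed nest on its -x (near) half and a row of four upright white contact tubes on its +x half.
- nest (a point): middle of the nest floor (the box top, 60 above the bench); the nest is a rectangular recess 52 (along the box's x) x 68 (along its y) inside a yellow frame 5 thick and 8 high. Axes as the box's. 100 mm in the box's x from the row of tubes.
- tube0 (a point): centre of the open top of contact tube 0, 110 above the bench. The tube stands 50 tall on the box, outside diameter 18, bore 10 diameter; tubes are 60 apart along the box's y. Axes as the box's (z up). A brass contact in the bore, its top 30 below the mouth, slides down under the rod with about 4 N of friction and stays where it is left; it must go 15 down for a plug to be home.
- tube1 (a point): centre of the open top of contact tube 1, 110 above the bench. The tube stands 50 tall on the box, outside diameter 18, bore 10 diameter; tubes are 60 apart along the box's y. Axes as the box's (z up). A brass contact in the bore, its top 30 below the mouth, slides down under the rod with about 4 N of friction and stays where it is left; it must go 15 down for a plug to be home.
- tube2 (a point): centre of the open top of contact tube 2, 110 above the bench. The tube stands 50 tall on the box, outside diameter 18, bore 10 diameter; tubes are 60 apart along the box's y. Axes as the box's (z up). A brass contact in the bore, its top 30 below the mouth, slides down under the rod with about 4 N of friction and stays where it is left; it must go 15 down for a plug to be home.
- tube3 (a point): centre of the open top of contact tube 3, 110 above the bench. The tube stands 50 tall on the box, outside diameter 18, bore 10 diameter; tubes are 60 apart along the box's y. Axes as the box's (z up). A brass contact in the bore, its top 30 below the mouth, slides down under the rod with about 4 N of friction and stays where it is left; it must go 15 down for a plug to be home.
- plug0: loose contact plug, black cylindrical grip 18 diameter x 40 tall with a white band near its top, and below it a brass rod 7 diameter, 45 long, tapered over its last 5. Origin on the axis at the underside of the grip, z towards the grip. 40 g. May be absent. Starts upright in the stand, rod down. Home when the grip rests on the tube's mouth.
- plug1: loose contact plug, red cylindrical grip 18 diameter x 40 tall with a white band near its top, and below it a brass rod 7 diameter, 45 long, tapered over its last 5. Origin on the axis at the underside of the grip, z towards the grip. 40 g. May be absent. Starts upright in the stand, rod down. Home when the grip rests on the tube's mouth.
- plug2: loose contact plug, black cylindrical grip 18 diameter x 40 tall with a white band near its top, and below it a brass rod 7 diameter, 45 long, tapered over its last 5. Origin on the axis at the underside of the grip, z towards the grip. 40 g. May be absent. Starts upright in the stand, rod down. Home when the grip rests on the tube's mouth.
- plug3: loose contact plug, red cylindrical grip 18 diameter x 40 tall with a white band near its top, and below it a brass rod 7 diameter, 45 long, tapered over its last 5. Origin on the axis at the underside of the grip, z towards the grip. 40 g. May be absent. Starts upright in the stand, rod down. Home when the grip rests on the tube's mouth.
- stand: fixed grey plug stand, a block 70 x 220 x 55 high, origin at the centre of its underside, with four square holes 11 wide, 52 deep, in a row 60 apart along its y; the grips of the plugs stand on its top.
- bin: fixed shallow blue bin, 140 (x) x 210 (y), walls 4 thick and 26 high in all, floor 4 thick; origin at the centre of its underside.
- module: loose aluminium power module with cooling fins and an orange band, a block 44 (its x) x 60 (its y) x 40 high; origin at the centre of its underside. 150 g. Starts upright in the bin.
- module_top (a point): centre of the module's finned top, 40 above its underside; axes as the module's.
- choke: loose copper-coloured round choke coil, 44 diameter, 26 high, in the bin; stays in the bin.
- relay: loose black relay cube, 30 x 30 x 28, in the bin; stays in the bin.
- thermometer: loose paddle-shaped infrared thermometer lying flat: a yellow handle 28 wide (its y) and 26 high, reaching from 75 behind (-x) to 40 ahead (+x) of the origin, and a black square head 45 x 45 x 30 high whose middle is 62.5 ahead (+x). Origin on the underside, below the balance point; x towards the head, z up. 140 g. The lens is under the head.
- lens (a point): the lens, in the middle of the head's underside, 62.5 ahead of the thermometer's origin and level with it; looks along its own -z.
- pad_top (a point): centre of the top of the thermometer's black parking pad with a yellow outline: fixed, 175 (its x) x 75 (its y) x 3 thick; x along its length, away from the robot. The thermometer starts with its origin near here, its x along the pad's.
- screwtray: fixed empty steel tray, 150 (x) x 75 (y) x 20 high, origin at the centre of its underside; a bystander.
- screwdriver: loose screwdriver lying on the bench between robot and box, 160 long, bystander; origin under it.
- solder: loose reel, 60 diameter, 48 high, standing beyond the box; bystander; origin at the centre of its underside.
- mug: loose white mug, 80 diameter, 90 high, beyond the box; bystander; origin at the centre of its underside.
Not all that is in view belongs to the job. What is shaped like the module but turquoise is not meant.

How it is judged:
On the way, in this order (a step that is already met when the one before it is completed fails the run):
1. the module lies flat in the nest (x of module in the frame of nest between -0.007 and 0.007 m and y of module in the frame of nest between -0.007 and 0.007 m and z of module in the frame of nest below 0.004 m and angle between module's own z axis and vertical below 0.08 rad), for 0.2 s.
2. every plug present is fully home in a tube, the module in the nest (all of step 1 and ((horizontal distance between plug0 and tube0 below 0.004 m and z of plug0 in the frame of tube0 below 0.004 m and angle between plug0's own z axis and vertical below 0.08 rad) or (horizontal distance between plug0 and tube1 below 0.004 m and z of plug0 in the frame of tube1 below 0.004 m and angle between plug0's own z axis and vertical below 0.08 rad) or (horizontal distance between plug0 and tube2 below 0.004 m and z of plug0 in the frame of tube2 below 0.004 m and angle between plug0's own z axis and vertical below 0.08 rad) or (horizontal distance between plug0 and tube3 below 0.004 m and z of plug0 in the frame of tube3 below 0.004 m and angle between plug0's own z axis and vertical below 0.08 rad)) and ((horizontal distance between plug1 and tube0 below 0.004 m and z of plug1 in the frame of tube0 below 0.004 m and angle between plug1's own z axis and vertical below 0.08 rad) or (horizontal distance between plug1 and tube1 below 0.004 m and z of plug1 in the frame of tube1 below 0.004 m and angle between plug1's own z axis and vertical below 0.08 rad) or (horizontal distance between plug1 and tube2 below 0.004 m and z of plug1 in the frame of tube2 below 0.004 m and angle between plug1's own z axis and vertical below 0.08 rad) or (horizontal distance between plug1 and tube3 below 0.004 m and z of plug1 in the frame of tube3 below 0.004 m and angle between plug1's own z axis and vertical below 0.08 rad)) and ((horizontal distance between plug2 and tube0 below 0.004 m and z of plug2 in the frame of tube0 below 0.004 m and angle between plug2's own z axis and vertical below 0.08 rad) or (horizontal distance between plug2 and tube1 below 0.004 m and z of plug2 in the frame of tube1 below 0.004 m and angle between plug2's own z axis and vertical below 0.08 rad) or (horizontal distance between plug2 and tube2 below 0.004 m and z of plug2 in the frame of tube2 below 0.004 m and angle between plug2's own z axis and vertical below 0.08 rad) or (horizontal distance between plug2 and tube3 below 0.004 m and z of plug2 in the frame of tube3 below 0.004 m and angle between plug2's own z axis and vertical below 0.08 rad)) and ((horizontal distance between plug3 and tube0 below 0.004 m and z of plug3 in the frame of tube0 below 0.004 m and angle between plug3's own z axis and vertical below 0.08 rad) or (horizontal distance between plug3 and tube1 below 0.004 m and z of plug3 in the frame of tube1 below 0.004 m and angle between plug3's own z axis and vertical below 0.08 rad) or (horizontal distance between plug3 and tube2 below 0.004 m and z of plug3 in the frame of tube2 below 0.004 m and angle between plug3's own z axis and vertical below 0.08 rad) or (horizontal distance between plug3 and tube3 below 0.004 m and z of plug3 in the frame of tube3 below 0.004 m and angle between plug3's own z axis and vertical below 0.08 rad))), for 0.2 s.
3. the held thermometer's lens is kept steady, facing down, 15 to 80 mm above the middle of the module (horizontal distance between lens and module_top below 0.014 m and z of lens in the frame of module_top between 0.015 and 0.08 m and angle between thermometer's own z axis and vertical below 0.2 rad and linear speed of thermometer below 0.03 m/s and angular speed of thermometer below 0.2 rad/s and contact force between the fingers and thermometer above 0.5 N), for 1 s.
At the end, for the whole second after the job is handed in: Module flat in the nest (7 mm); every plug present in a tube, grip within 4 mm of its mouth, 4 mm of its axis; thermometer at rest flat on the pad, origin within 30 mm along and 20 mm across of its middle, along it within 0.3 rad; choke and relay in the bin (all of step 2 and x of thermometer in the frame of pad_top between -0.03 and 0.03 m and y of thermometer in the frame of pad_top between -0.02 and 0.02 m and angle between the x axis of thermometer and the x axis of pad_top, either way round below 0.3 rad and angle between thermometer's own z axis and vertical below 0.1 rad and z of thermometer in the frame of pad_top below 0.005 m and linear speed of thermometer below 0.02 m/s and x of choke in the frame of bin between -0.07 and 0.07 m and y of choke in the frame of bin between -0.105 and 0.105 m and x of relay in the frame of bin between -0.07 and 0.07 m and y of relay in the frame of bin between -0.105 and 0.105 m); the robot touches nothing.
It fails at once if the screwdriver is moved more than 30 mm (distance of screwdriver from where it was at the start of the episode above 0.03 m).
It fails at once if the solder is moved more than 30 mm (distance of solder from where it was at the start of the episode above 0.03 m).
It fails at once if the mug is moved more than 30 mm (distance of mug from where it was at the start of the episode above 0.03 m).
Of plug0, plug1, plug2, plug3 only 2 to 4 are there at a start; the rules pass over those that are not, and their reading is None.
At some moment in a run one of thermometer, module may be knocked a few centimetres aside while the robot is not near it.
It also fails if it takes over 210 s, if anything falls off the work surface, if the arm or the gripper's body presses on something with over 40 N, if the wrist force passes 120 N, or if a joint passes its speed limit or range.

## Robot

A 6-joint arm with a two-finger parallel gripper is mounted at the origin on the work surface. World frame = base frame: x ahead of the robot, y to its left, z up, the work surface at z = 0. Lengths are in m, angles in rad, forces in N, time in s.
With the tool pointing down it reaches from about 0.35 to 0.85 m from the base axis. Payload 8.1 kg.
Tool frame: the origin (TCP) lies between the finger pads; the fingertips stand 25 mm ahead of it and the grasp point (between the pads) lies 6 mm ahead of it; z points along the fingers, y is the line along which they close (so a half turn about z gives the same grasp; the last joint's range is limited). The gripper opens to 93 mm and grips with 3 to 60 N. Pads are 15 mm wide; open, the fingers measure 128 mm over their backs; the gripper's body (75 mm by 188 mm) begins 65 mm behind the grasp point.
Start: joints at [-1.19, 0.13, 1.488, -0, 1.523, -0.085], TCP at [0.27, -0.536, 0.244] pointing down, gripper open.
Joint ranges: [-2.96, 2.96], [-0.89, 2.26], [0.02, 2.5], [-1.34, 4.48], [0, 2.73], [-2.66, 2.66]. Speed limits (rad/s): [2.39, 2.39, 2.79, 3.14, 3.14, 3.14].

## Interface

Orientations are given as a rotation vector (axis times angle).
In Python, from plant import robot gives the robot as it stands.
- The arm moves only by the tool arm_command, never from a script. Its argument "increments" is text: rows parted by semicolons, each of 5 numbers parted by spaces: the closure, from 0 (fully open) to 1 (shut), then the shift along the tool's x, y, z in mm, then the turn about the tool's z in rad. A call has 1 to 5 rows; each row is the pose to reach, as a shift and turn from the pose commanded when the call began, along the tool's axes at that moment; what a row does not reach only later rows make up. A row lasts 1/10 s, in which the tool goes at most 50 mm and 8.59 degrees, less where a joint would pass 70% of its speed; a pose out of reach is approached as far as the arm can. A call with a gripper value outside its range is refused whole. The fingers move at their own pace and stop on an object; "grip_force" is the grip in N (left out, the last holds). Time passes only in rows, so rows that repeat a pose let the fingers close. It gives the time, the measured TCP pose, the force, the opening and the grip force at its end, in the units of the state.
- robot.read_state(): the state, without advancing time (a new reading comes with each control period).
- robot.read_camera(name): name is "scene" or "top" or "wrist"; returns the picture (384x512x3 uint8, blue, green, red); there is no depth.
- robot.camera_model(name): a dict with "fx", "fy", "cx", "cy" (pixels), "eye" and "rotation" of the camera in the world. Camera axes: x right, y down, z forward; pixel columns grow to the right and rows downward; lengths in m; the calibration is good to about 2 mm. A picture is of the moment at which its call begins: read the wrist's pose just before it. camera_model takes no time and is no camera call; for the wrist camera it gives the pose at the moment of the call.
- robot.close_job(): hands the job in; it is judged then, once.
The state is a dict: "t": time; "q": joint angles; "dq": joint speeds; "joint_torque": joint torques, N m; "tool_pos": TCP position; "orientation": TCP orientation; "force": force on the tool from outside, world axes, zero at the start; "wrist_torque": the same for the moment, N m; "opening": finger opening in m; "gripper_force": force on a finger pad.
Only numpy, scipy, OpenCV 4.12 (cv2) and the standard library are available. Lean on these libraries where they do the work, as an engineer would, in place of code of your own. Each camera call takes 0.05 s, during which the arm holds its last target. There are 200 camera calls.

## Working session

There is one attempt and no reset: what is moved stays moved. The work goes in short steps, Python scripts to look and compute and a tool call to move; the robot and the scene stay as the last step left them, time stands still between calls to the robot, and variables do not carry over. Pictures are saved under pics/ and viewed, at most 14 in all, crops included, and the job is handed in when it is done.

Besides the shell and the picture viewer there is one more tool, called after "Request:" as a command line: name --argument value ..., lists and objects as JSON in quotes. arm_command: Moves the arm, as the interface text tells. Its arguments: {"type":"object","properties":{"increments":{"type":"string"},"grip_force":{"type":"number"}},"required":["increments"]}

```bash
ls; mkdir -p pics; cat > h.py <<'E'
import numpy as np, cv2
from scipy.spatial.transform import Rotation as R
from plant import robot
def snap(n,f):
    m=robot.camera_model(n); im=robot.read_camera(n); cv2.imwrite('pics/'+f,im); return im,m
def ray(m,u,v):
    d=np.array([(u-m['cx'])/m['fx'],(v-m['cy'])/m['fy'],1.]); d=np.array(m['rotation'])@d
    return np.array(m['eye']),d/np.linalg.norm(d)
def atz(m,u,v,z):
    e,d=ray(m,u,v); return e+d*(z-e[2])/d[2]
def proj(m,p):
    c=np.array(m['rotation']).T@(np.array(p)-np.array(m['eye'])); return np.array([m['fx']*c[0]/c[2]+m['cx'],m['fy']*c[1]/c[2]+m['cy']])
def tri(obs):
    A=np.zeros((3,3));b=np.zeros(3)
    for m,u,v in obs:
        e,d=ray(m,u,v);P=np.eye(3)-np.outer(d,d);A+=P;b+=P@e
    return np.linalg.solve(A,b)
def togo(p,s=None):
    "shift mm in tool axes from measured TCP to world point p"
    s=s or robot.read_state(); return R.from_rotvec(s['orientation']).inv().apply(np.array(p)-s['tool_pos'])*1000
E
python3 - <<'E'
from h import *
s=robot.read_state(); print(s)
for n in ('top','scene'):
    im,m=snap(n,n+'0.png'); print(n,m); cv2.imwrite('pics/%s0b.png'%n,cv2.resize(im,(800,600),interpolation=cv2.INTER_CUBIC))
print(robot.camera_model('wrist'))
print(R.from_rotvec(s['orientation']).as_matrix())
E
```

```text
pics
{'t': 0.0, 'q': array([-1.19039823e+00,  1.31168433e-01,  1.48929634e+00,  5.27708555e-08,
        1.52295936e+00, -8.53905892e-02]), 'dq': array([-0.00066637,  0.00049215,  0.00104077,  0.00030873, -0.00047737,
       -0.00030357]), 'joint_torque': array([-9.82349884e-04, -5.59842718e+01, -4.91764677e+01,  7.65184290e-02,
        3.55997379e-02, -1.23280606e-04]), 'tool_pos': array([ 0.26930769, -0.53558311,  0.24257368]), 'orientation': array([-3.05501470e+00, -7.24644784e-01,  4.22488965e-04]), 'force': array([-0.95387809, -0.27164672, -0.94429049]), 'wrist_torque': array([-0.03623653, -0.04447007, -0.00452854]), 'gripper_force': 0.0, 'opening': 0.09310155482377308}
top {'fx': 350.09738710520026, 'fy': 350.09738710520026, 'cx': 251.10674970703107, 'cy': 192.14714870838958, 'eye': array([0.47055985, 0.01844296, 1.06642438]), 'rotation': array([-2.17858485,  2.15525034, -0.11524458])}
scene {'fx': 431.87665915069914, 'fy': 431.87665915069914, 'cx': 262.211896466925, 'cy': 188.67740250921494, 'eye': array([ 1.12500671, -0.84240815,  0.81523861]), 'rotation': array([-2.11718053, -0.65003164,  0.3395928 ])}
{'fx': 309.5117770611562, 'fy': 309.5117770611562, 'cx': 249.52686025154813, 'cy': 191.50986726782904, 'eye': array([ 0.3287949 , -0.50594722,  0.38394335]), 'rotation': array([ 2.4950052 , -1.53986471, -0.18988955])}
[[ 8.93467676e-01  4.49126985e-01 -6.79962315e-04]
 [ 4.49127473e-01 -8.93466072e-01  1.70058168e-03]
 [ 1.56253866e-04 -1.82480452e-03 -9.99998323e-01]]
```

Rotation is a rotation vector; fix helper, view.

```bash
sed -i "s/np.array(m\['rotation'\])/R.from_rotvec(m['rotation']).as_matrix()/" h.py; grep -c as_matrix h.py
```

```text
2
```

View pics/top0b.png

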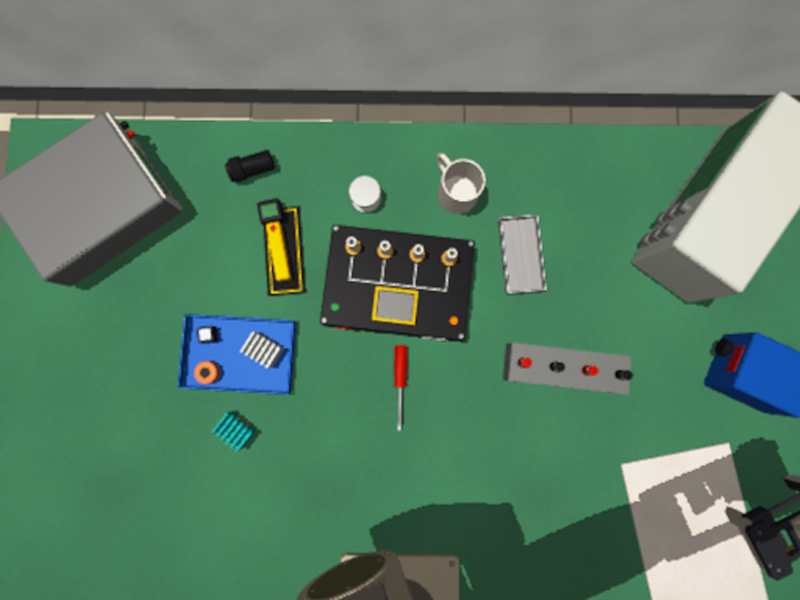

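View pics/scene0b.png

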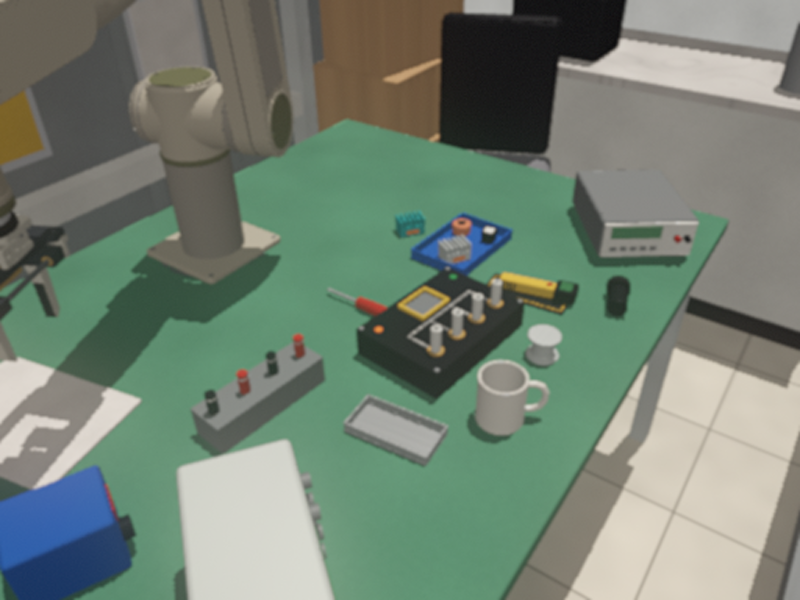

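The top view (800x600) shows four plugs in the stand (red 525,362; black 557,367; red 590,371; black 625,375). The four tubes run from (352,245) to (451,256) and the nest is at (395,305). The module is in the bin at (262,349), the thermometer at (278,240) on its pad, and the turquoise decoy at (234,431).

```bash
python3 - <<'E'
from h import *
m=robot.camera_model('top'); k=1/1.5625
def a(u,v,z): return atz(m,u*k,v*k,z)
np.set_printoptions(precision=4,suppress=True)
for n,u,v,z in [('tube_a',352,242,.11),('tube_b',385,246,.11),('tube_c',418,250,.11),('tube_d',451,254,.11),('nest',395,305,.06),('module',262,349,.044),('pl',525,362,.095),('pl',557,367,.095),('pl',590,371,.095),('pl',625,375,.095),
 ('head',270,211,.03),('tail',283,278,.026),('pad',271,208,.003),('pad',298,207,.003),('pad',302,293,.003),('pad',269,295,.003),('pump',332,226,.06),('b',474,242,.06),('b',463,339,.06),('b',322,326,.06)]: print(n,a(u,v,z))
E
```

```text
tube_a [0.6758 0.0917 0.11  ]
tube_b [0.6692 0.0329 0.11  ]
tube_c [ 0.6626 -0.0257  0.11  ]
tube_d [ 0.656  -0.0843  0.11  ]
nest [0.5689 0.0139 0.06  ]
module [0.4855 0.2605 0.044 ]
pl [ 0.4669 -0.2164  0.095 ]
pl [ 0.4588 -0.2727  0.095 ]
pl [ 0.4524 -0.3307  0.095 ]
pl [ 0.4461 -0.3922  0.095 ]
head [0.7523 0.2579 0.03  ]
tail [0.622  0.2294 0.026 ]
pad [0.7658 0.2624 0.003 ]
pad [0.7684 0.2087 0.003 ]
pad [0.5961 0.1959 0.003 ]
pad [0.5915 0.2603 0.003 ]
pump [0.7166 0.1337 0.06  ]
b [ 0.689  -0.1328  0.06  ]
b [ 0.5076 -0.1116  0.06  ]
b [0.5286 0.1478 0.06  ]
```

Request:
arm_command --increments "0 41 -24 0 -0.145; 0 82 -48 0 -0.29; 0 123 -72 0 -0.435; 0 165 -96 0 -0.58; 0 206 -120 0 -0.725"

```text
t: 0.6
tool_pos: [0.4002, -0.3345, 0.2432]
orientation: [-2.596, -1.769, 0.0]
force: [1.1, -0.6, -0.4]
opening: 0.0926
gripper_force: 0.0
```

Request:
arm_command --increments "0 0 0 0 -0.13; 0 0 0 0 -0.26; 0 0 0 0 -0.26"

```text
t: 0.9
tool_pos: [0.3998, -0.3357, 0.2433]
orientation: [-2.347, -2.088, 0.0]
force: [0.3, 0.7, 0.2]
opening: 0.0931
gripper_force: 0.0
```

```bash
python3 - <<'E'
from h import *
s=robot.read_state(); print(s['t'],s['tool_pos'],R.from_rotvec(s['orientation']).as_matrix(),s['dq'])
im,m=snap('wrist','w1.png'); import pickle; pickle.dump(m,open('w1.pkl','wb')); cv2.imwrite('pics/w1b.png',cv2.resize(im,(800,600),interpolation=cv2.INTER_CUBIC)); print(m)
E
```

```text
0.9 [ 0.39981029 -0.33566364  0.24327593] [[ 1.16501233e-01  9.93190421e-01 -4.99760560e-04]
 [ 9.93190472e-01 -1.16501013e-01  4.47971667e-04]
 [ 3.86698557e-04 -5.48546678e-04 -9.99999775e-01]] [-1.83311971e-02  4.88331226e-03 -3.63070046e-03  8.61417957e-04
 -1.45659613e-05  1.57831985e-01]
{'fx': 309.5117770611562, 'fy': 309.5117770611562, 'cx': 249.52686025154813, 'cy': 191.50986726782904, 'eye': array([ 0.40820765, -0.27007595,  0.38452139]), 'rotation': array([ 2.89710636, -0.17086588, -0.02233926])}
```

View pics/w1b.png

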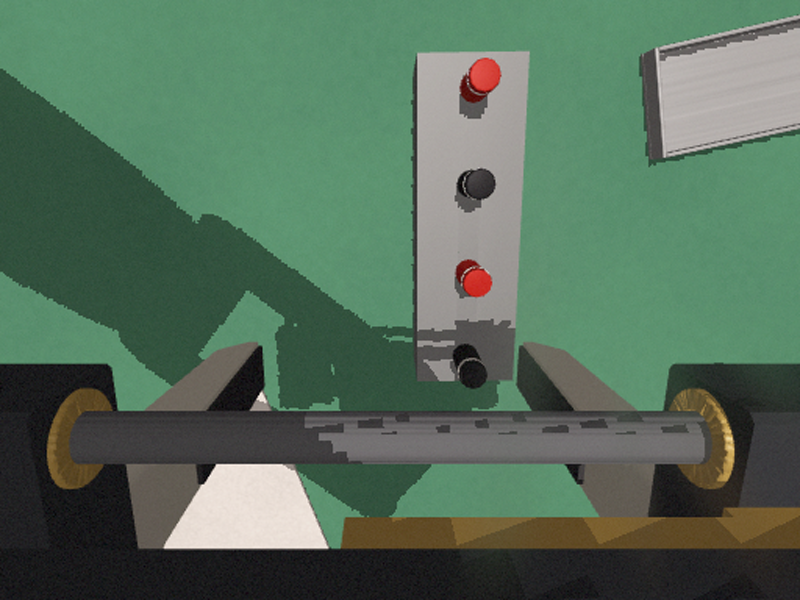

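The wrist view shows the plug tops at (485,74), (480,184), (476,281) and (472,374). Next I look over the box, then over the bin.

Request:
arm_command --increments "0 40 25 0 0; 0 80 51 0 0; 0 120 76 0 0; 0 160 102 0 0; 0 200 128 0 0"

```text
t: 1.45
tool_pos: [0.5514, -0.152, 0.2435]
orientation: [-2.357, -2.077, 0.0]
force: [1.0, -1.3, -0.3]
opening: 0.0935
gripper_force: 0.0
```

Request:
arm_command --increments "0 40 25 0 0; 0 79 51 0 0; 0 79 51 0 0; 0 79 51 0 0;0 79 51 0 0"

```text
t: 1.95
tool_pos: [0.6102, -0.0818, 0.2433]
orientation: [-2.353, -2.081, 0.001]
force: [0.8, 0.2, -0.4]
opening: 0.093
gripper_force: 0.0
```

```bash
cat >> h.py <<'E'
import pickle
np.set_printoptions(precision=4,suppress=True)
def w(f):
    s=robot.read_state(); im,m=snap('wrist',f+'.png'); pickle.dump(m,open(f+'.pkl','wb')); cv2.imwrite('pics/%sb.png'%f,cv2.resize(im,(800,600),interpolation=cv2.INTER_CUBIC))
    print(s['t'],s['tool_pos'],R.from_rotvec(s['orientation']).as_matrix()[:,0],np.abs(s['dq']).max())
def ld(f): return pickle.load(open(f+'.pkl','rb'))
E
python3 -c "
from h import *
w('w2')"
```

```text
1.95 [ 0.6102 -0.0818  0.2433] [ 0.1225  0.9925 -0.0004] 0.015046284556728573
```

Request:
arm_command --increments "0 45 -29 0 0; 0 90 -59 0 0; 0 135 -88 0 0; 0 180 -117 0 0; 0 224 -147 0 0"

```text
t: 2.5
tool_pos: [0.4988, 0.1432, 0.244]
orientation: [2.354, 2.079, 0.001]
force: [1.2, 0.3, -0.1]
opening: 0.0933
gripper_force: 0.0
```

Request:
arm_command --increments "0 0 0 0 0; 0 0 0 0 0; 0 0 0 0 0"

```text
t: 2.8
tool_pos: [0.5004, 0.1416, 0.2439]
orientation: [2.352, 2.081, 0.0]
force: [0.9, 0.2, -0.3]
opening: 0.0928
gripper_force: 0.0
```

```bash
python3 -c "
from h import *
w('w3')
m=ld('w1');k=1/1.5625
for u,v in [(485,74),(480,184),(476,281),(472,374)]: print(atz(m,u*k,v*k,.095))"
```

```text
2.8 [0.5004 0.1416 0.2439] [ 0.1219  0.9925 -0.0004] 0.01325710052425106
[ 0.4669 -0.2192  0.095 ]
[ 0.4598 -0.2779  0.095 ]
[ 0.4531 -0.3351  0.095 ]
[ 0.446  -0.3955  0.095 ]
```

View pics/w2b.png

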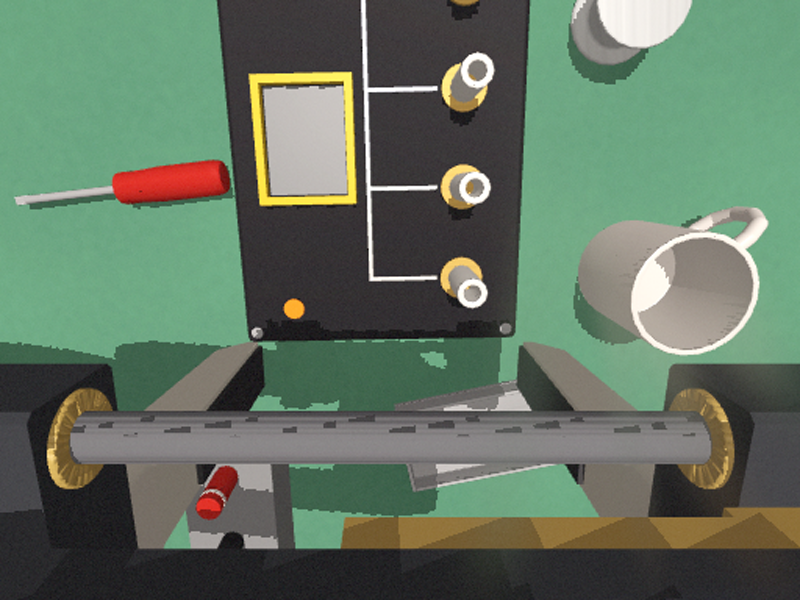

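View pics/w3b.png

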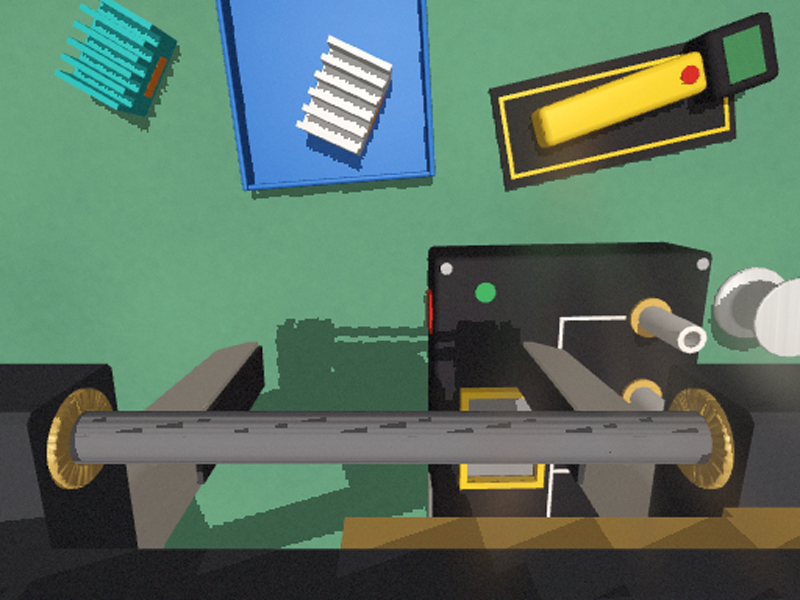

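In w3, the module's top corners are at (329,38), (392,68), (361,154) and (297,124). In w2, the nest frame's outer corners are at (249,74), (353,72), (356,204) and (260,206), and the tube mouths at (478,70), (474,188) and (472,292).

```bash
python3 - <<'E'
from h import *
k=1/1.5625; m2=ld('w2');m3=ld('w3');t=robot.camera_model('top')
print('module w3'); P=np.array([atz(m3,u*k,v*k,.044) for u,v in [(329,38),(392,68),(361,154),(297,124)]]); print(P,P.mean(0), np.linalg.norm(P[1]-P[0]),np.linalg.norm(P[2]-P[1]))
d=(P[1]-P[0]+P[2]-P[3])[:2]; print('fin dir angle',np.arctan2(d[1],d[0])); d=(P[2]-P[1]+P[3]-P[0])[:2]; print('y ang',np.arctan2(d[1],d[0]))
print('tri center',tri([(m3,345*k,96*k),(t,262*k,349*k)]))
print('nest w2'); P=np.array([atz(m2,u*k,v*k,.068) for u,v in [(249,74),(353,72),(356,204),(260,206)]]);print(P,P.mean(0)); print(np.linalg.norm(P[1]-P[0]),np.linalg.norm(P[2]-P[1]))
print('tri nest',tri([(m2,304.5*k,139*k),(t,395*k,305*k)]))
for a,b in [((478,70),(385,246)),((474,188),(418,250)),((472,292),(451,254))]: print(atz(m2,a[0]*k,a[1]*k,.11),tri([(m2,a[0]*k,a[1]*k),(t,b[0]*k,b[1]*k)]))
# module seen by top again
cv2.imwrite('pics/c1.png',cv2.resize(cv2.imread('pics/w3.png')[10:110,180:260],None,fx=6,fy=6,interpolation=cv2.INTER_CUBIC))
cv2.imwrite('pics/c2.png',cv2.resize(cv2.imread('pics/w2.png')[20:200,140:340],None,fx=3.2,fy=3.2,interpolation=cv2.INTER_CUBIC))
s=robot.read_state()
print('togo module', togo([*P.mean(0)[:2],0.2]))
E
```

```text
module w3
[[0.4812 0.3002 0.044 ]
 [0.5191 0.2776 0.044 ]
 [0.4917 0.227  0.044 ]
 [0.452  0.2513 0.044 ]] [0.486 0.264 0.044] 0.044133614554069514 0.05754247138271883
fin dir angle -0.5427071533620167
y ang -2.0870629068683284
tri center [0.4852 0.2686 0.0142]
nest w2
[[ 0.5418  0.0565  0.068 ]
 [ 0.6044  0.0498  0.068 ]
 [ 0.5952 -0.028   0.068 ]
 [ 0.5337 -0.0216  0.068 ]] [0.5688 0.0142 0.068 ]
0.06296038605904528 0.07835209847148446
tri nest [0.5685 0.0147 0.0675]
[0.6714 0.0339 0.11  ] [0.6695 0.033  0.1142]
[ 0.6643 -0.0259  0.11  ] [ 0.6718 -0.0277  0.0645]
[ 0.6583 -0.0846  0.11  ] [ 0.6578 -0.0851  0.1062]
togo module [-117.9196   83.328    43.8681]
```

Request:
arm_command --increments "0.3 30 -7 25 0.11; 0.3 60 -15 50 0.22; 0.3 90 -22 75 0.33; 0.3 120 -29 100 0.41; 0.3 120 -29 100 0.41" --grip_force 25

```text
t: 3.35
tool_pos: [0.4832, 0.2661, 0.139]
orientation: [-2.727, -1.557, 0.011]
force: [-1.2, -0.3, -0.3]
opening: 0.0655
gripper_force: 0.0
```

Request:
arm_command --increments "0.3 0 0 0 0; 0.3 0 0 0 0;0.3 0 0 0 0"

```text
t: 3.65
tool_pos: [0.4868, 0.2648, 0.145]
orientation: [2.726, 1.56, 0.003]
force: [-0.1, 0.1, 0.1]
opening: 0.0647
gripper_force: 0.0
```

```bash
python3 -c "
from h import *
w('w4'); s=robot.read_state(); print(s['opening'],togo([.486,.264,.042]),R.from_rotvec(s['orientation']).as_matrix()[:,1])
m=ld('w4')
P=np.array([[0.4812,0.3002,0.044 ],[0.5191,0.2776,0.044 ],[0.4917,0.227,0.044 ],[0.452,0.2513,0.044 ]])
for p in P: print(proj(m,p)*1.5625)
"
```

```text
3.65 [0.4868 0.2648 0.145 ] [0.5068 0.862  0.0017] 0.0061606718671250345
0.06526970328960287 [ -1.3394  -0.2522 102.9964] [ 0.8621 -0.5067  0.0015]
[344.3362 259.8344]
[431.5607 260.2605]
[433.2827 366.9171]
[346.1126 365.5793]
```

View pics/w4b.png

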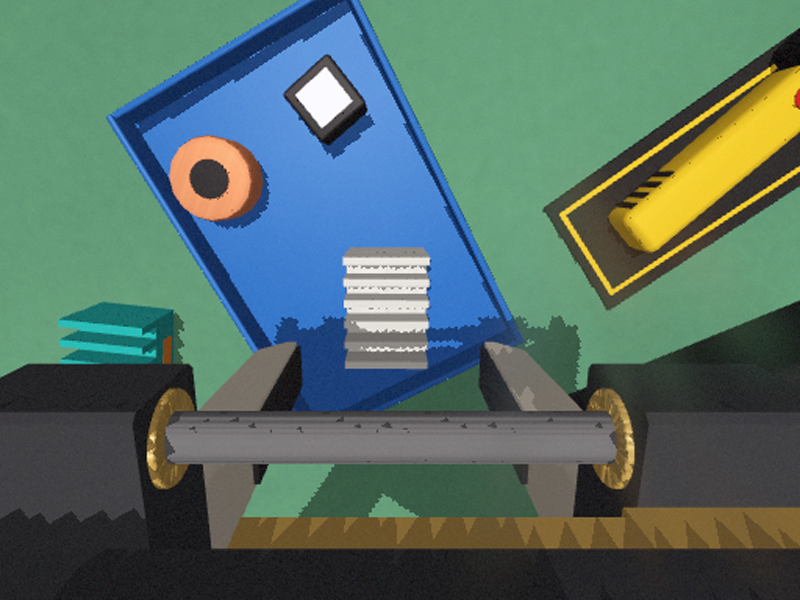

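Fingers straddle the module squarely: its top spans (344–430, 249–368). I'll descend and grip.

Request:
arm_command --increments "0.3 1 0 35 0; 0.3 1 0 70 0; 0.3 1 0 92 0; 0.3 1 0 103 0; 0.3 1 0 103 0"

```text
t: 4.2
tool_pos: [0.4853, 0.2659, 0.0396]
orientation: [-2.726, -1.561, 0.003]
force: [-0.7, 0.6, 0.9]
opening: 0.0651
gripper_force: 0.0
```

Request:
arm_command --increments "0.6 0 0 0 0; 0.7 0 0 0 0; 0.7 0 0 0 0; 0.7 0 0 0 0; 0.7 0 0 0 0"

```text
t: 4.7
tool_pos: [0.4869, 0.2672, 0.0422]
orientation: [2.725, 1.562, 0.004]
force: [-1.0, -1.7, 6.7]
opening: 0.0444
gripper_force: 25.0
```

Request:
arm_command --increments "0.7 0 0 -10 0; 0.7 0 0 -30 0; 0.7 0 0 -60 0; 0.7 0 0 -100 0; 0.7 0 0 -130 0"

```text
t: 5.2
tool_pos: [0.486, 0.2669, 0.1734]
orientation: [2.725, 1.562, 0.002]
force: [1.3, 0.3, -0.6]
opening: 0.044
gripper_force: 25.0
```

```bash
python3 -c "
from h import *
w('w5'); s=robot.read_state(); print(s['opening'],s['gripper_force'],togo([.5687,.0143,.175]),R.from_rotvec(s['orientation']).as_matrix()[:,1])
"
```

```text
5.2 [0.486  0.2669 0.1734] [0.5054 0.8629 0.0011] 0.5419481128123311
0.04408615905984226 24.99816656112671 [-178.4007  197.3398    3.9087] [ 0.8629 -0.5054  0.0052]
```

Request:
arm_command --increments "0.7 -30 33 0 -0.1; 0.7 -62 69 0 -0.2; 0.7 -95 105 0 -0.3; 0.7 -128 141 0 -0.4; 0.7 -158 174 0 -0.42"

```text
t: 5.75
tool_pos: [0.5562, 0.0403, 0.171]
orientation: [2.336, 2.1, 0.0]
force: [0.7, 1.3, -1.8]
opening: 0.0438
gripper_force: 25.0
```

Request:
arm_command --increments "0.7 0 0 0 0; 0.7 0 0 0 0; 0.7 0 0 0 0"

```text
t: 6.05
tool_pos: [0.5558, 0.0432, 0.1706]
orientation: [-2.34, -2.096, 0.0]
force: [-1.0, 0.5, -1.4]
opening: 0.0436
gripper_force: 25.0
```

```bash
python3 -c "
from h import *
w('w6'); s=robot.read_state(); print(s['opening'],s['gripper_force'],togo([.5687,.0143,.1]),np.arctan2(*R.from_rotvec(s['orientation']).as_matrix()[[1,0],1]))
snap('top','t6.png')
"
```

```text
6.05 [0.5558 0.0432 0.1706] [0.1097 0.994  0.0004] 0.0179848915598566
0.043824376127479615 24.99819964170456 [-27.7437  16.1388  70.5286] -0.10901339427514557
```

Request:
arm_command --increments "0.7 -14 8 18 0; 0.7 -28 16 36 0; 0.7 -28 16 50 0; 0.7 -28 16 50 0;0.7 -28 16 50 0"

```text
t: 6.65
tool_pos: [0.5685, 0.014, 0.1205]
orientation: [-2.338, -2.097, 0.001]
force: [-1.1, 0.5, -0.2]
opening: 0.0439
gripper_force: 25.0
```

```bash
python3 -c "
from h import *
w('w7'); s=robot.read_state(); print(togo([.5687,.0143,.1]))
im=cv2.imread('pics/w7.png');cv2.imwrite('pics/w7c.png',cv2.resize(im[150:350,130:390],None,fx=3,fy=3,interpolation=cv2.INTER_CUBIC))
"
```

```text
6.65 [0.5685 0.014  0.1205] [0.1087 0.9941 0.0003] 0.019075427684407627
[ 0.3977 -0.434  21.299 ]
```

View pics/w7c.png

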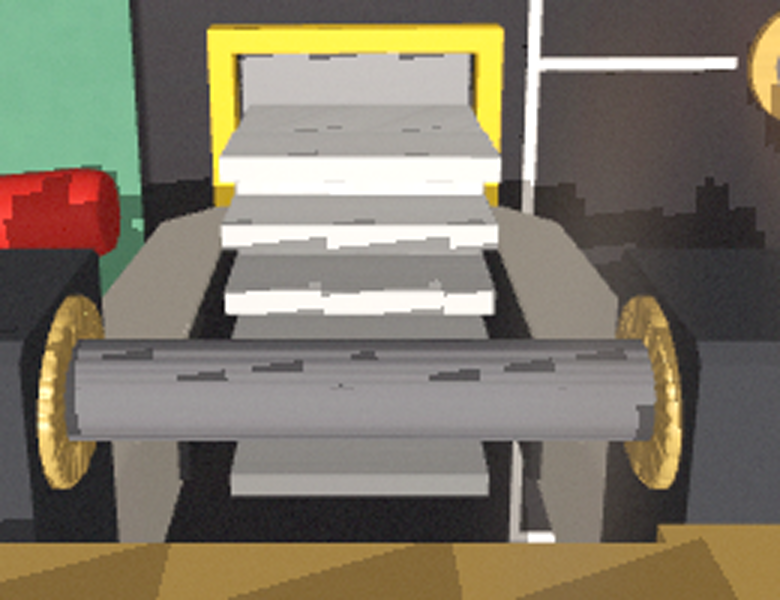

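```bash
python3 -c "
from h import *
m=ld('w7')
for z in (.118,.1223): 
  p=atz(m,250,201.7,z); print(p, togo(p)); p=atz(m,250,150+495/3,z); print(p, togo(p))
for q in [(208,28),(503,28)]: print(atz(m,130+q[0]/3,150+q[1]/3,.068))
"
```

```text
[0.572  0.0396 0.118 ] [25.9528  0.1222  3.3059]
[ 0.5652 -0.0223  0.118 ] [-36.3835   0.0652   3.2896]
[0.5722 0.0408 0.1223] [27.1572  0.1258 -0.9938]
[ 0.5655 -0.0193  0.1223] [-33.3152   0.0706  -1.0096]
[0.5418 0.0567 0.068 ]
[0.6033 0.0499 0.068 ]
```

The module sits 3 mm back along tool x, so I'll correct for that and lower it.

Request:
arm_command --increments "0.7 3.4 -0.4 0 0; 0.7 3.4 -0.4 8 0; 0.7 3.4 -0.4 16 0; 0.7 3.4 -0.4 21 0; 0.7 3.4 -0.4 22.5 0"

```text
t: 7.2
tool_pos: [0.5685, 0.0163, 0.0979]
orientation: [-2.339, -2.095, 0.001]
force: [-7.8, 1.7, 13.9]
opening: 0.0438
gripper_force: 25.0
```

Request:
arm_command --increments "0.7 0 0 0 0; 0.7 0 0 0 0; 0.5 0 0 0 0; 0.35 0 0 0 0; 0.3 0 0 0 0"

```text
t: 7.7
tool_pos: [0.5691, 0.0162, 0.0981]
orientation: [2.34, 2.096, 0.0]
force: [0.4, -0.1, 0.4]
opening: 0.058
gripper_force: 0.0
```

Request:
arm_command --increments "0.3 0 0 0 0; 0.3 0 0 -25 0; 0.3 0 0 -60 0; 0.3 0 0 -95 0; 0.3 0 0 -125 0"

```text
t: 8.2
tool_pos: [0.5692, 0.0162, 0.2251]
orientation: [2.34, 2.095, 0.001]
force: [1.2, 0.1, -0.7]
opening: 0.0651
gripper_force: 0.0
```

```bash
python3 -c "
from h import *
s=robot.read_state(); print(s['tool_pos'],togo([.457,-.31,.225]))
"
```

```text
[0.5692 0.0162 0.2251] [-336.5832  -75.7012    0.0318]
```

Request:
arm_command --increments "0.3 -18 49 -15 0; 0.3 -36.5 98.5 -30 0; 0.3 -36.5 98.5 -30 0; 0.3 -36.5 98.5 -30 0;0.3 -36.5 98.5 -30 0"

```text
t: 8.7
tool_pos: [0.6621, -0.0304, 0.2523]
orientation: [-2.339, -2.095, 0.001]
force: [-0.2, 0.1, -0.9]
opening: 0.065
gripper_force: 0.0
```

Request:
arm_command --increments "0.3 0 0 0 0; 0.3 0 0 0 0; 0.3 0 0 0 0"

```text
t: 9.0
tool_pos: [0.6623, -0.0303, 0.2534]
orientation: [2.34, 2.097, 0.0]
force: [0.4, 0.5, 0.4]
opening: 0.0652
gripper_force: 0.0
```

```bash
python3 -c "
from h import *
w('wt')
"
```

```text
9.0 [ 0.6623 -0.0303  0.2534] [0.1092 0.994  0.    ] 0.007007726073026974
```

Request:
arm_command --increments "0.3 -41 -22 2 0; 0.3 -82 -44 4 0; 0.3 -123 -66 6 0; 0.3 -164 -88 8 0; 0.3 -205 -110 10 0"

```text
t: 9.55
tool_pos: [0.5297, -0.2235, 0.2433]
orientation: [2.339, 2.096, 0.0]
force: [0.8, -1.9, 1.1]
opening: 0.0649
gripper_force: 0.0
```

Request:
arm_command --increments "0.3 -41 -22 2 0; 0.3 -82 -44 4 0; 0.3 -127 -65.4 5 0; 0.3 -127 -65.4 5 0; 0.3 -127 -65.4 5 0"

```text
t: 10.05
tool_pos: [0.4513, -0.3423, 0.2383]
orientation: [2.343, 2.093, 0.0]
force: [0.9, 0.2, -0.5]
opening: 0.065
gripper_force: 0.0
```

Request:
arm_command --increments "0.3 0 0 0 0; 0.3 0 0 0 0; 0.3 0 0 0 0"

```text
t: 10.35
tool_pos: [0.4529, -0.3404, 0.2382]
orientation: [2.338, 2.098, 0.0]
force: [-0.1, -0.2, 0.9]
opening: 0.0651
gripper_force: 0.0
```

```bash
python3 -c "
from h import *
w('ws')
a=cv2.imread('pics/ws.png')[0:280,180:330]; b=cv2.imread('pics/wt.png')[0:280,180:330]
cv2.imwrite('pics/c3.png',cv2.resize(np.hstack([a,b]),None,fx=2.1,fy=2.1,interpolation=cv2.INTER_CUBIC))
"
```

```text
10.35 [ 0.4529 -0.3404  0.2382] [0.1077 0.9942 0.    ] 0.0037712938965711825
```

View pics/c3.png

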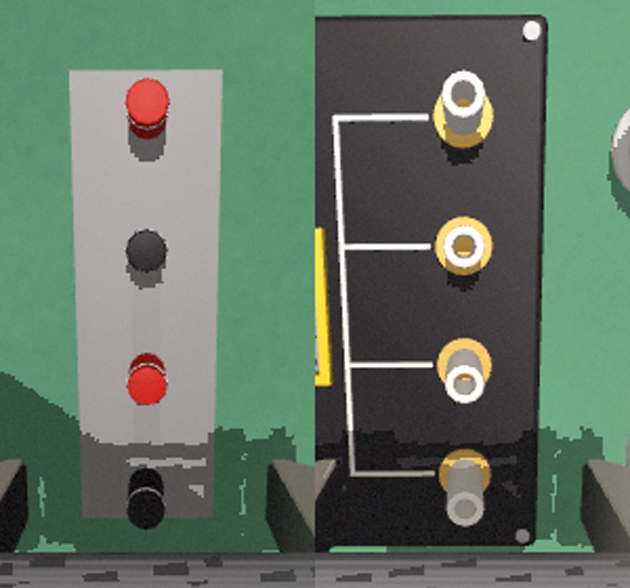

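The crops show the plug tops at (147,101), (146,250), (147,386), (145,507) and the tube mouths at (463,93), (464,246), (464,384), (465,508). Refining to sub-pixel.

```bash
python3 - <<'E'
from h import *
ms,mt=ld('ws'),ld('wt')
S=cv2.imread('pics/ws.png'); T=cv2.imread('pics/wt.png')
def cen(im,u,v,thr,kind,r=13):
    u0,v0=int(u)-r,int(v)-r; c=cv2.resize(im[v0:v0+2*r+1,u0:u0+2*r+1],None,fx=8,fy=8,interpolation=cv2.INTER_CUBIC).astype(int)
    g=c.max(2)
    M={'red':(c[...,2]>thr)&(c[...,1]<90),'hi':c.min(2)>thr,'lo':g<thr}[kind].astype(np.uint8)
    cs,_=cv2.findContours(M,cv2.RETR_EXTERNAL,cv2.CHAIN_APPROX_NONE); k=max(cs,key=cv2.contourArea)
    (x,y),(a,b),_=cv2.fitEllipse(k); return u0+(x+.5)/8-.5,v0+(y+.5)/8-.5,a/8,b/8
pl=[(147,101,200,'red'),(146,250,80,'lo'),(147,386,200,'red'),(145,507,40,'lo')]
tb=[(463,93,215,'hi'),(464,246,215,'hi'),(464,384,215,'hi'),(465,508,125,'hi')]
for L,im,m,z,off in ((pl,S,ms,.095,0),(tb,T,mt,.11,150)):
    for u,v,th,kd in L:
        a=u/2.1+180-off,v/2.1; e=cen(im,*a,th,kd); print(np.round(a,1),np.round(e,1),atz(m,*a,z)[:2],atz(m,e[0],e[1],z)[:2])
E
```

```text
[250.   48.1] [249.7  47.6  18.9  20.5] [ 0.467  -0.2193] [ 0.4667 -0.2189]
[249.5 119. ] [249.3 119.5  18.8  20.1] [ 0.4602 -0.2776] [ 0.4599 -0.2779]
[250.  183.8] [249.5 183.2  16.3  16.7] [ 0.4541 -0.3366] [ 0.4538 -0.336 ]
[249.  241.4] [249.  242.4  17.2  18. ] [ 0.4469 -0.3942] [ 0.4467 -0.3952]
[250.5  44.3] [250.2  44.2  19.5  21. ] [0.6773 0.0938] [0.6771 0.0939]
[251.  117.1] [250.5 116.8  18.5  18.9] [0.6711 0.0341] [0.6708 0.0344]
[251.  182.9] [250.8 182.3  17.1  17.5] [ 0.6645 -0.0257] [ 0.6645 -0.0251]
[251.4 241.9] [251.2 240.3  16.4  20.2] [ 0.6585 -0.0849] [ 0.6585 -0.0832]
```

Request:
arm_command --increments "0.3 40 0.2 0 0; 0.3 80 0.4 0 0; 0.3 122.3 0.6 25 0; 0.3 122.3 0.6 65 0; 0.3 122.3 0.6 108 0" --grip_force 40

```text
t: 10.9
tool_pos: [0.4677, -0.2187, 0.1306]
orientation: [2.334, 2.098, 0.002]
force: [0.4, -0.4, -0.1]
opening: 0.0648
gripper_force: 0.0
```

Request:
arm_command --increments "0.3 0 0 0 0; 0.3 0 0 0 0; 0.3 0 0 0 0"

```text
t: 11.2
tool_pos: [0.4676, -0.221, 0.1329]
orientation: [2.338, 2.094, 0.002]
force: [-0.5, -0.5, -0.2]
opening: 0.065
gripper_force: 0.0
```

```bash
python3 -c "
from h import *
print(robot.read_state()['tool_pos'],togo([.4667,-.2189,.086]))
"
```

```text
[ 0.4676 -0.221   0.1329] [ 2.0255 -1.2347 46.8722]
```

Request:
arm_command --increments "0.3 2 -1.2 15 0; 0.3 2 -1.2 30 0; 0.3 2 -1.2 47 0; 0.3 2 -1.2 47 0; 0.3 2 -1.2 47 0"

```text
t: 11.7
tool_pos: [0.4646, -0.2178, 0.0824]
orientation: [-2.339, -2.095, 0.001]
force: [-0.2, -0.9, -0.3]
opening: 0.0652
gripper_force: 0.0
```

Request:
arm_command --increments "0.6 0 0 0 0; 0.85 0 0 0 0; 0.95 0 0 0 0; 0.95 0 0 0 0; 0.95 0 0 0 0"

```text
t: 12.2
tool_pos: [0.4652, -0.218, 0.0833]
orientation: [2.34, 2.096, 0.0]
force: [-0.1, 0.3, -0.0]
opening: 0.0294
gripper_force: 0.0
```

Request:
arm_command --increments "0.95 0 0 0 0; 0.95 0 0 0 0"

```text
t: 12.4
tool_pos: [0.4651, -0.2179, 0.0832]
orientation: [2.34, 2.096, 0.0]
force: [0.5, -0.6, 0.4]
opening: 0.0172
gripper_force: 40.0
```

```bash
python3 -c "
from h import *
s=robot.read_state();print(s['tool_pos'],s['opening'],s['force'],R.from_rotvec(s['orientation']).as_matrix())
d=np.array([.6583,-.085,0])-[.4667,-.2189,0]; print('target',s['tool_pos']+d)
"
```

```text
[ 0.4651 -0.2179  0.0832] 0.01723715114267938 [ 0.5401 -0.6172  0.3657] [[ 0.1097  0.994   0.0001]
 [ 0.994  -0.1097 -0.0001]
 [-0.0001  0.0001 -1.    ]]
target [ 0.6567 -0.084   0.0832]
```

Request:
arm_command --increments "0.95 0 0 -15 0; 0.95 0 0 -40 0; 0.95 0 0 -75 0; 0.95 0 0 -115 0; 0.95 0 0 -150 0"

```text
t: 12.9
tool_pos: [0.4651, -0.2179, 0.2363]
orientation: [2.339, 2.095, 0.001]
force: [0.1, 0.2, 0.3]
opening: 0.0172
gripper_force: 40.0
```

Request:
arm_command --increments "0.95 31 35 0 0; 0.95 62 71 0 0; 0.95 93 107 0 0; 0.95 124 142 0 0; 0.95 153 177.5 0 0"

```text
t: 13.4
tool_pos: [0.6597, -0.0839, 0.2345]
orientation: [2.339, 2.096, 0.001]
force: [0.2, -0.8, -0.4]
opening: 0.0174
gripper_force: 40.0
```

Request:
arm_command --increments "0.95 0 0 10 0; 0.95 0 0 20 0; 0.95 0 0 20 0; 0.95 0 0 20 0; 0.95 0 0 20 0"

```text
t: 13.9
tool_pos: [0.6579, -0.0864, 0.2144]
orientation: [2.341, 2.094, 0.001]
force: [0.2, 0.7, -0.4]
opening: 0.0173
gripper_force: 40.0
```

```bash
python3 -c "
from h import *
w('w8');m=ld('w8');s=robot.read_state();z=s['tool_pos'][2]
p=s['tool_pos']; print(proj(m,p),proj(m,p-[0,0,.0732]),proj(m,[.6583,-.085,.11]),togo([.6583,-.085,.2]))
im=cv2.imread('pics/w8.png');cv2.imwrite('pics/w8c.png',cv2.resize(im[170:330,170:330],None,fx=3.7,fy=3.7,interpolation=cv2.INTER_CUBIC))
"
```

```text
13.9 [ 0.6579 -0.0864  0.2144] [ 0.1112  0.9938 -0.0002] 0.008573292089603187
[248.941  253.4841] [249.0618 209.7074] [249.1406 196.9384] [ 1.302   0.0188 14.473 ]
```

View pics/w8c.png

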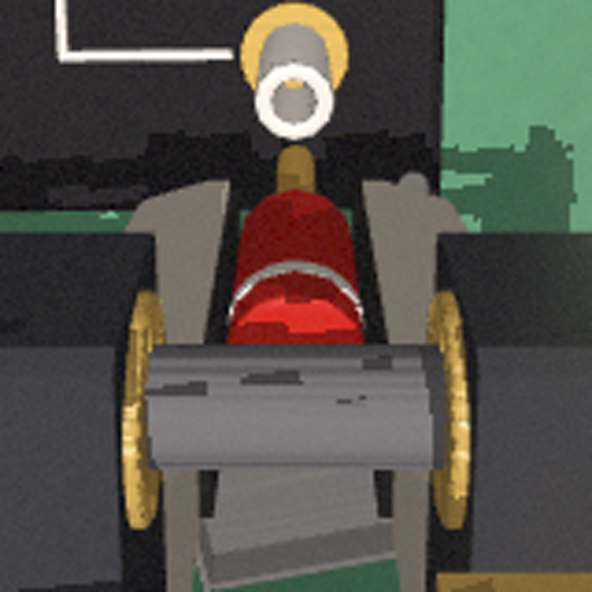

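The rod tip is at crop (295,145) and the tube mouth at (294,100), so they line up sideways. Advance 2.2 mm along x and insert.

Request:
arm_command --increments "0.95 2.2 0 0 0; 0.95 2.2 0 15 0; 0.95 2.2 0 28 0; 0.95 2.2 0 36 0; 0.95 2.2 0 44 0"

```text
t: 14.45
tool_pos: [0.6579, -0.083, 0.1672]
orientation: [-2.339, -2.095, 0.002]
force: [-0.3, 0.8, 0.3]
opening: 0.0171
gripper_force: 40.0
```

Request:
arm_command --increments "0.95 0 0 6 0; 0.95 0 0 12 0; 0.95 0 0 18 0; 0.95 0 0 24 0; 0.95 0 0 28 0"

```text
t: 14.95
tool_pos: [0.6588, -0.0832, 0.1413]
orientation: [2.34, 2.096, 0.001]
force: [-1.1, 0.3, 3.8]
opening: 0.0171
gripper_force: 40.0
```

Request:
arm_command --increments "0.95 0 0 3 0; 0.95 0 0 5 0; 0.95 0 0 6 0; 0.95 0 0 6 0"

```text
t: 15.35
tool_pos: [0.659, -0.0832, 0.1381]
orientation: [2.339, 2.095, 0.001]
force: [-10.2, 1.9, 17.8]
opening: 0.0173
gripper_force: 40.0
```

Seated: the force rose to 17.8 N at the expected height. Next plug.

Request:
arm_command --increments "0.7 0 0 -0.5 0; 0.5 0 0 -0.5 0; 0.4 0 0 -0.5 0; 0.4 0 0 -0.5 0; 0.4 0 0 -30 0"

```text
t: 15.85
tool_pos: [0.6553, -0.0825, 0.1595]
orientation: [-2.334, -2.091, 0.009]
force: [-0.6, 0.0, -0.4]
opening: 0.0523
gripper_force: 0.0
```

Request:
arm_command --increments "0.4 0 0 -30 0; 0.4 -45 -37 -30 0; 0.4 -87 -72 -30 0; 0.4 -129 -107 -30 0; 0.4 -171 -142 -20 0"

```text
t: 16.35
tool_pos: [0.5141, -0.223, 0.189]
orientation: [2.338, 2.095, 0.001]
force: [0.7, -0.8, 0.8]
opening: 0.0557
gripper_force: 0.0
```

Request:
arm_command --increments "0.4 -44 -35 15 0; 0.4 -44 -35 45 0; 0.4 -44 -35 60 0; 0.4 -44 -35 60 0; 0.4 -44 -35 60 0"

```text
t: 16.85
tool_pos: [0.4762, -0.2609, 0.1285]
orientation: [-2.339, -2.097, -0.0]
force: [0.6, -0.1, 0.1]
opening: 0.0558
gripper_force: 0.0
```

```bash
python3 -c "
from h import *
w('w9');s=robot.read_state();print(s['tool_pos'],togo([.459,-.277,.0832]),s['opening'])
im=cv2.imread('pics/w9.png');cv2.imwrite('pics/w9c.png',cv2.resize(im[0:330,130:380],None,fx=1.8,fy=1.8,interpolation=cv2.INTER_CUBIC))
"
```

```text
16.85 [ 0.4762 -0.2609  0.1285] [0.1086 0.9941 0.0005] 0.0271938285309743
[ 0.4768 -0.2611  0.1293] [-17.6871 -15.9877  46.1208] 0.05551347947381899
```

Request:
arm_command --increments "0.4 -17.7 -16 0 0; 0.4 -17.7 -16 0 0; 0.4 -17.7 -16 15 0; 0.4 -17.7 -16 30 0; 0.4 -17.7 -16 46 0"

```text
t: 17.4
tool_pos: [0.458, -0.2767, 0.0808]
orientation: [-2.339, -2.097, -0.0]
force: [-0.8, -0.5, -1.1]
opening: 0.0556
gripper_force: 0.0
```

Request:
arm_command --increments "0.4 0 0 0 0; 0.4 0 0 0 0; 0.4 0 0 0 0; 0.7 0 0 0 0; 0.95 0 0 0 0"

```text
t: 17.9
tool_pos: [0.4575, -0.2773, 0.082]
orientation: [-2.34, -2.096, 0.0]
force: [-0.0, 0.1, 0.8]
opening: 0.0438
gripper_force: 0.0
```

Request:
arm_command --increments "0.95 0 0 0 0; 0.95 0 0 0 0; 0.95 0 0 0 0; 0.95 0 0 0 0; 0.95 0 0 0 0"

```text
t: 18.4
tool_pos: [0.4576, -0.2776, 0.0824]
orientation: [2.34, 2.096, 0.0]
force: [-0.1, -0.1, -0.6]
opening: 0.0174
gripper_force: 40.0
```

```bash
python3 -c "
from h import *
s=robot.read_state();print(s['tool_pos'],s['opening'],s['force'],R.from_rotvec(s['orientation']).as_matrix()[:,0])
"
```

```text
[ 0.4576 -0.2776  0.0824] 0.017416498001496798 [-0.0516 -0.0996 -0.6286] [ 0.1098  0.9939 -0.0001]
```

Request:
arm_command --increments "0.95 0 0 -15 0; 0.95 0 0 -40 0; 0.95 0 0 -75 0; 0.95 0 0 -115 0; 0.95 0 0 -152 0"

```text
t: 18.9
tool_pos: [0.4574, -0.2773, 0.2361]
orientation: [2.34, 2.096, 0.0]
force: [0.7, -0.4, -0.5]
opening: 0.0173
gripper_force: 40.0
```

Request:
arm_command --increments "0.95 40 26 0 0; 0.95 80 52 0 0; 0.95 120 78 0 0; 0.95 160 104 0 0; 0.95 200 130 0 0"

```text
t: 19.4
tool_pos: [0.6096, -0.0913, 0.2345]
orientation: [2.34, 2.096, 0.0]
force: [-0.0, -0.6, -0.6]
opening: 0.0175
gripper_force: 40.0
```

Request:
arm_command --increments "0.95 37 24 0 0; 0.95 74.5 48.7 0 0; 0.95 74.5 48.7 20 0; 0.95 74.5 48.7 20 0; 0.95 74.5 48.7 20 0"

```text
t: 19.9
tool_pos: [0.6645, -0.0246, 0.2136]
orientation: [-2.339, -2.095, 0.003]
force: [-0.9, -1.0, -0.6]
opening: 0.0175
gripper_force: 40.0
```

Request:
arm_command --increments "0.95 0 0 0 0; 0.95 0 0 0 0"

```text
t: 20.1
tool_pos: [0.6655, -0.0253, 0.2157]
orientation: [2.341, 2.094, 0.002]
force: [-1.1, 0.1, -0.7]
opening: 0.0176
gripper_force: 40.0
```

```bash
python3 -c "
from h import *
w('w10');m=ld('w10');s=robot.read_state()
p=s['tool_pos']; print(proj(m,p-[0,0,.0732]),proj(m,[.6645,-.0255,.11]),togo([.6651,-.0241,.2]))
im=cv2.imread('pics/w10.png');cv2.imwrite('pics/w10c.png',cv2.resize(im[170:330,170:330],None,fx=3.7,fy=3.7,interpolation=cv2.INTER_CUBIC))
"
```

```text
20.1 [ 0.6655 -0.0253  0.2157] [ 0.1111  0.9938 -0.0001] 0.0022847736012495436
[248.8089 209.638 ] [247.6927 198.5336] [ 1.0627 -0.5464 15.5923]
```

View pics/w10c.png

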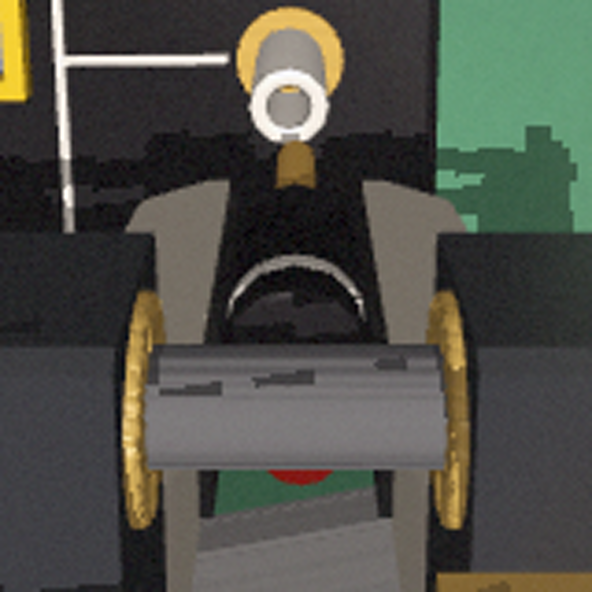

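Tip is at (295,141) and tube at (289,105), so I shift −1 mm in tool y and insert.

Request:
arm_command --increments "0.95 0.8 -1 0 0; 0.95 0.8 -1 15 0; 0.95 0.8 -1 28 0; 0.95 0.8 -1 36 0; 0.95 0.8 -1 44 0"

```text
t: 20.65
tool_pos: [0.6639, -0.0238, 0.1687]
orientation: [-2.34, -2.095, 0.002]
force: [-0.2, -2.1, 0.7]
opening: 0.0173
gripper_force: 40.0
```

Request:
arm_command --increments "0.95 0 0 6 0; 0.95 0 0 12 0; 0.95 0 0 18 0; 0.95 0 0 24 0; 0.95 0 0 29 0"

```text
t: 21.15
tool_pos: [0.6648, -0.0239, 0.1419]
orientation: [2.339, 2.095, 0.0]
force: [-2.7, -5.4, 6.7]
opening: 0.0176
gripper_force: 40.0
```

Request:
arm_command --increments "0.95 0 0 3 0; 0.95 0 0 5 0; 0.95 0 0 6 0; 0.95 0 0 6 0"

```text
t: 21.55
tool_pos: [0.6649, -0.0239, 0.1373]
orientation: [2.339, 2.095, 0.001]
force: [-5.6, -4.4, 11.1]
opening: 0.0174
gripper_force: 40.0
```

Request:
arm_command --increments "0.7 0 0 -0.5 0; 0.5 0 0 -0.5 0; 0.4 0 0 -0.5 0; 0.4 0 0 -0.5 0; 0.4 0 0 -30 0"

```text
t: 22.05
tool_pos: [0.6612, -0.0228, 0.1598]
orientation: [-2.335, -2.091, 0.01]
force: [0.7, 0.1, -0.7]
opening: 0.0524
gripper_force: 0.0
```

Request:
arm_command --increments "0.4 0 0 -40 0; 0.4 -40 -21 -40 0; 0.4 -82 -43 -40 0; 0.4 -124 -66 -40 0; 0.4 -165 -88 -40 0"

```text
t: 22.55
tool_pos: [0.5577, -0.1787, 0.2051]
orientation: [-2.339, -2.097, -0.0]
force: [0.3, -1.5, -0.8]
opening: 0.0555
gripper_force: 0.0
```

Request:
arm_command --increments "0.4 -42 -22 0 0; 0.4 -84 -44 0 0; 0.4 -126 -66 10 0; 0.4 -167 -88 25 0; 0.4 -167 -88 65 0"

```text
t: 23.05
tool_pos: [0.4522, -0.3404, 0.1438]
orientation: [2.339, 2.084, -0.001]
force: [0.6, -0.1, 1.0]
opening: 0.0561
gripper_force: 0.0
```

Request:
arm_command --increments "0.4 0 0 0 0; 0.4 0 0 0 0; 0.4 0 0 0 0"

```text
t: 23.35
tool_pos: [0.4544, -0.3338, 0.1422]
orientation: [2.337, 2.096, 0.001]
force: [0.9, -0.1, 0.8]
opening: 0.0558
gripper_force: 0.0
```

```bash
python3 -c "
from h import *
s=robot.read_state();print(s['tool_pos'],togo([.453,-.335,.083]),s['opening'])
"
```

```text
[ 0.4544 -0.3338  0.1422] [-1.2563 -1.4037 59.1587] 0.055782217507491856
```

Request:
arm_command --increments "0.4 -1.2 -1.4 10 0; 0.4 -1.2 -1.4 30 0; 0.4 -1.2 -1.4 45 0; 0.4 -1.2 -1.4 59 0; 0.4 -1.2 -1.4 59 0"

```text
t: 23.85
tool_pos: [0.4521, -0.3353, 0.0809]
orientation: [2.339, 2.096, -0.0]
force: [-0.2, -0.1, 0.4]
opening: 0.0555
gripper_force: 0.0
```

Request:
arm_command --increments "0.4 0 0 0 0; 0.4 0 0 0 0; 0.7 0 0 0 0; 0.95 0 0 0 0; 0.95 0 0 0 0"

```text
t: 24.35
tool_pos: [0.4515, -0.3351, 0.0813]
orientation: [-2.34, -2.096, -0.0]
force: [-0.2, -0.3, 0.2]
opening: 0.0366
gripper_force: 0.0
```

Request:
arm_command --increments "0.95 0 0 0 0; 0.95 0 0 0 0; 0.95 0 0 0 0; 0.95 0 0 0 0"

```text
t: 24.75
tool_pos: [0.4516, -0.3351, 0.0813]
orientation: [2.34, 2.096, 0.0]
force: [-0.5, 0.1, 0.8]
opening: 0.0171
gripper_force: 40.0
```

```bash
python3 -c "
from h import *
s=robot.read_state();print(s['tool_pos'],s['opening'],s['force'],R.from_rotvec(s['orientation']).as_matrix()[:,0])
"
```

```text
[ 0.4516 -0.3351  0.0813] 0.017109533330920915 [-0.5185  0.1482  0.803 ] [ 0.1098  0.994  -0.    ]
```

Request:
arm_command --increments "0.95 0 0 -15 0; 0.95 0 0 -40 0; 0.95 0 0 -75 0; 0.95 0 0 -115 0; 0.95 0 0 -155 0"

```text
t: 25.25
tool_pos: [0.4511, -0.3347, 0.2376]
orientation: [-2.34, -2.095, 0.0]
force: [0.4, -0.6, -1.5]
opening: 0.0173
gripper_force: 40.0
```

Request:
arm_command --increments "0.95 39 18 0 0; 0.95 79 36 0 0; 0.95 118 54 0 0; 0.95 158 72 0 0; 0.95 197 90 0 0"

```text
t: 25.75
tool_pos: [0.5631, -0.1475, 0.2366]
orientation: [2.34, 2.096, 0.0]
force: [0.2, -0.2, 0.3]
opening: 0.0178
gripper_force: 40.0
```

Request:
arm_command --increments "0.95 39 18 0 0; 0.95 79 36 0 0; 0.95 118 54 0 0; 0.95 158 72 0 0; 0.95 195 88 0 0"

```text
t: 26.25
tool_pos: [0.6721, 0.037, 0.2364]
orientation: [-2.34, -2.096, -0.0]
force: [0.1, -0.4, -0.5]
opening: 0.0176
gripper_force: 40.0
```

Request:
arm_command --increments "0.95 0 0 0 0; 0.95 0 0 22 0; 0.95 0 0 22 0; 0.95 0 0 22 0; 0.95 0 0 22 0"

```text
t: 26.75
tool_pos: [0.6716, 0.0343, 0.2153]
orientation: [2.341, 2.095, 0.001]
force: [0.1, -0.2, 0.5]
opening: 0.0172
gripper_force: 40.0
```

```bash
python3 -c "
from h import *
w('w11');m=ld('w11');s=robot.read_state()
p=s['tool_pos']; print(proj(m,p-[0,0,.0713]),proj(m,[.6710,.0343,.11]),togo([.6710,.0352,.2]))
im=cv2.imread('pics/w11.png');cv2.imwrite('pics/w11c.png',cv2.resize(im[170:330,170:330],None,fx=3.7,fy=3.7,interpolation=cv2.INTER_CUBIC))
"
```

```text
26.75 [0.6716 0.0343 0.2153] [0.1106 0.9939 0.    ] 0.007406688341069379
[249.1274 210.6302] [248.1919 198.4591] [ 0.6983 -0.9284 15.6237]
```

View pics/w11c.png

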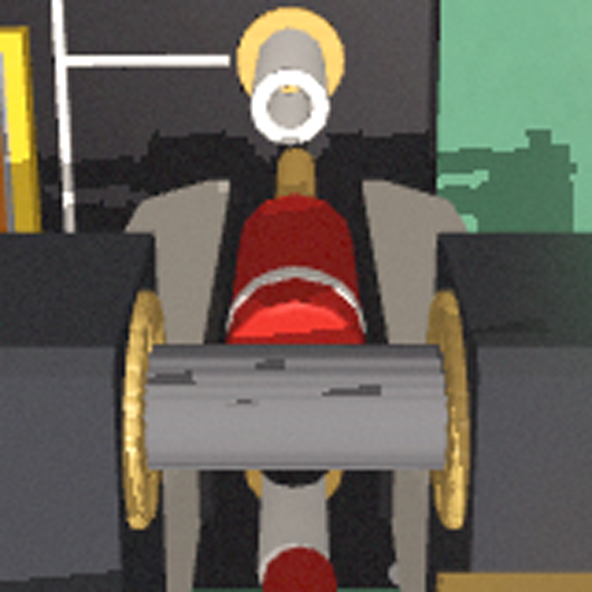

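Tip is at (295,149) and tube at (290,105). I'll shift 1.7 and −1.1 mm, then insert.

Request:
arm_command --increments "0.95 1.7 -1.1 0 0; 0.95 1.7 -1.1 15 0; 0.95 1.7 -1.1 28 0; 0.95 1.7 -1.1 36 0; 0.95 1.7 -1.1 44 0"

```text
t: 27.3
tool_pos: [0.67, 0.0367, 0.1684]
orientation: [-2.339, -2.095, 0.002]
force: [0.5, -0.2, -1.7]
opening: 0.0176
gripper_force: 40.0
```

Request:
arm_command --increments "0.95 0 0 6 0; 0.95 0 0 12 0; 0.95 0 0 18 0; 0.95 0 0 24 0; 0.95 0 0 29 0"

```text
t: 27.8
tool_pos: [0.6709, 0.0368, 0.1416]
orientation: [2.34, 2.096, 0.001]
force: [-1.2, 0.7, 3.2]
opening: 0.0175
gripper_force: 40.0
```

Request:
arm_command --increments "0.95 0 0 3 0; 0.95 0 0 5 0; 0.95 0 0 6 0; 0.95 0 0 6 0"

```text
t: 28.2
tool_pos: [0.6709, 0.0368, 0.1363]
orientation: [2.34, 2.096, 0.001]
force: [-3.4, -0.6, 6.7]
opening: 0.0176
gripper_force: 40.0
```

Request:
arm_command --increments "0.95 0 0 1.5 0; 0.95 0 0 2 0; 0.95 0 0 2 0"

```text
t: 28.5
tool_pos: [0.6709, 0.0368, 0.1362]
orientation: [2.339, 2.095, 0.001]
force: [-8.1, -0.1, 17.6]
opening: 0.0177
gripper_force: 40.0
```

Request:
arm_command --increments "0.7 0 0 -2 0; 0.5 0 0 -2 0; 0.4 0 0 -2 0; 0.4 0 0 -2 0; 0.4 0 0 -30 0"

```text
t: 29.0
tool_pos: [0.6674, 0.0369, 0.1577]
orientation: [-2.335, -2.092, 0.011]
force: [-0.5, -0.2, -0.5]
opening: 0.0524
gripper_force: 0.0
```

Request:
arm_command --increments "0.4 0 0 -40 0; 0.4 -41 -16 -40 0; 0.4 -82 -32 -40 0; 0.4 -124 -48 -40 0; 0.4 -165 -64 -40 0"

```text
t: 29.5
tool_pos: [0.5878, -0.1214, 0.2029]
orientation: [-2.34, -2.096, 0.0]
force: [0.8, -0.3, 0.7]
opening: 0.0557
gripper_force: 0.0
```

Request:
arm_command --increments "0.4 -41 -16 0 0; 0.4 -82 -32 0 0; 0.4 -124 -48 0 0; 0.4 -165 -64 0 0; 0.4 -206 -80 0 0"

```text
t: 30.0
tool_pos: [0.4856, -0.3175, 0.203]
orientation: [-2.34, -2.096, -0.0]
force: [-0.2, -0.4, 0.0]
opening: 0.0557
gripper_force: 0.0
```

Request:
arm_command --increments "0.4 -41 -16 10 0; 0.4 -82 -33 20 0; 0.4 -82 -33 60 0; 0.4 -82 -33 60 0; 0.4 -82 -33 60 0"

```text
t: 30.5
tool_pos: [0.4443, -0.3929, 0.1424]
orientation: [-2.338, -2.094, -0.0]
force: [0.8, -0.2, 0.5]
opening: 0.056
gripper_force: 0.0
```

```bash
python3 -c "
from h import *
s=robot.read_state();print(s['tool_pos'],togo([.446,-.394,.083]),s['opening'],np.abs(s['dq']).max())
"
```

```text
[ 0.4443 -0.3929  0.1424] [-1.0455  1.9222 59.3481] 0.05603371501289016 0.04265802589604937
```

Request:
arm_command --increments "0.4 -1 1.4 10 0; 0.4 -1 1.4 30 0; 0.4 -1 1.4 45 0; 0.4 -1 1.4 59 0; 0.4 -1 1.4 59 0"

```text
t: 31.0
tool_pos: [0.4455, -0.3937, 0.0819]
orientation: [-2.337, -2.094, 0.0]
force: [1.1, 0.2, 0.2]
opening: 0.0558
gripper_force: 0.0
```

Request:
arm_command --increments "0.4 0 0 0 0; 0.4 0 0 0 0; 0.7 0 0 0 0; 0.95 0 0 0 0; 0.95 0 0 0 0"

```text
t: 31.5
tool_pos: [0.4464, -0.3954, 0.0848]
orientation: [2.34, 2.095, 0.0]
force: [-0.4, -0.4, -0.2]
opening: 0.0363
gripper_force: 0.0
```

Request:
arm_command --increments "0.95 0 0 0 0; 0.95 0 0 0 0; 0.95 0 0 0 0; 0.95 0 0 0 0"

```text
t: 31.9
tool_pos: [0.4462, -0.3952, 0.0843]
orientation: [-2.34, -2.096, 0.0]
force: [0.1, 0.4, 1.8]
opening: 0.0175
gripper_force: 40.0
```

```bash
python3 -c "
from h import *
s=robot.read_state();print(s['tool_pos'],s['opening'],s['force'],R.from_rotvec(s['orientation']).as_matrix()[:,0])
"
```

```text
[ 0.4462 -0.3952  0.0843] 0.01750687037401223 [0.1062 0.3809 1.8387] [ 0.1098  0.994  -0.    ]
```

Request:
arm_command --increments "0.95 0 0 -15 0; 0.95 0 0 -40 0; 0.95 0 0 -75 0; 0.95 0 0 -115 0; 0.95 0 0 -155 0"

```text
t: 32.4
tool_pos: [0.4459, -0.3949, 0.2418]
orientation: [2.34, 2.096, -0.0]
force: [0.7, -0.9, -0.3]
opening: 0.0173
gripper_force: 40.0
```

Request:
arm_command --increments "0.95 43 15 0 0; 0.95 86 29 0 0; 0.95 128 44 0 0; 0.95 171 59 0 0; 0.95 214 73 0 0"

```text
t: 32.9
tool_pos: [0.5428, -0.1889, 0.2407]
orientation: [2.34, 2.095, 0.001]
force: [1.4, 0.6, -0.4]
opening: 0.0171
gripper_force: 40.0
```

Request:
arm_command --increments "0.95 43 15 0 0; 0.95 86 29 0 0; 0.95 128 44 0 0; 0.95 171 59 0 0; 0.95 214 73 0 0"

```text
t: 33.4
tool_pos: [0.6389, 0.016, 0.2407]
orientation: [2.34, 2.095, 0.001]
force: [0.4, -0.9, -0.5]
opening: 0.0173
gripper_force: 40.0
```

Request:
arm_command --increments "0.95 43 15 0 0; 0.95 85 30 0 0; 0.95 85 30 24 0; 0.95 85 30 24 0; 0.95 85 30 24 0"

```text
t: 33.9
tool_pos: [0.6767, 0.095, 0.2152]
orientation: [-2.34, -2.095, 0.003]
force: [-0.1, -0.4, -1.1]
opening: 0.0175
gripper_force: 40.0
```

Request:
arm_command --increments "0.95 0 0 0 0; 0.95 0 0 0 0"

```text
t: 34.1
tool_pos: [0.6779, 0.0944, 0.2171]
orientation: [2.341, 2.093, 0.003]
force: [-0.6, -0.5, -0.5]
opening: 0.0175
gripper_force: 40.0
```

```bash
python3 -c "
from h import *
w('w12');m=ld('w12');s=robot.read_state()
p=s['tool_pos']; print(proj(m,p-[0,0,.0743]),proj(m,[.6773,.0939,.11]),togo([.6773,.0953,.2]))
im=cv2.imread('pics/w12.png');cv2.imwrite('pics/w12c.png',cv2.resize(im[170:330,170:330],None,fx=3.7,fy=3.7,interpolation=cv2.INTER_CUBIC))
"
```

```text
34.1 [0.6779 0.0944 0.2171] [0.1112 0.9938 0.0003] 0.0034063385375866857
[248.7086 209.2203] [248.1456 198.4067] [ 0.7832 -0.6942 16.8995]
```

View pics/w12c.png

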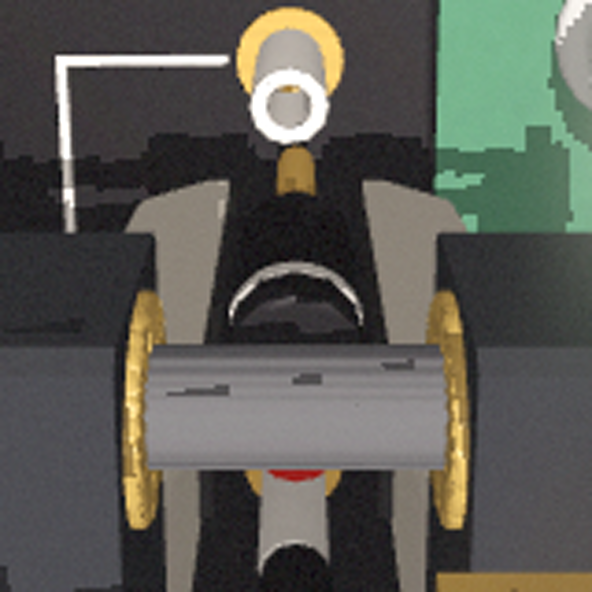

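Tip is at (295,146) and tube at (290,105). Shift 1.1 and −1.0 mm, then insert.

Request:
arm_command --increments "0.95 1.1 -1 0 0; 0.95 1.1 -1 15 0; 0.95 1.1 -1 28 0; 0.95 1.1 -1 36 0; 0.95 1.1 -1 44 0"

```text
t: 34.65
tool_pos: [0.6759, 0.0965, 0.1693]
orientation: [-2.339, -2.095, 0.003]
force: [-0.3, -0.3, -0.6]
opening: 0.0173
gripper_force: 40.0
```

Request:
arm_command --increments "0.95 0 0 6 0; 0.95 0 0 12 0; 0.95 0 0 18 0; 0.95 0 0 24 0; 0.95 0 0 29 0"

```text
t: 35.15
tool_pos: [0.6769, 0.0966, 0.1426]
orientation: [2.34, 2.096, 0.001]
force: [-1.9, -0.3, 4.3]
opening: 0.0173
gripper_force: 40.0
```

Request:
arm_command --increments "0.95 0 0 3 0; 0.95 0 0 5 0; 0.95 0 0 7 0; 0.95 0 0 7 0"

```text
t: 35.55
tool_pos: [0.677, 0.0967, 0.1392]
orientation: [2.339, 2.095, 0.002]
force: [-12.1, -1.6, 22.7]
opening: 0.0174
gripper_force: 40.0
```

Request:
arm_command --increments "0.7 0 0 -2 0; 0.5 0 0 -2 0; 0.4 0 0 -2 0; 0.4 0 0 -2 0; 0.4 0 0 -30 0"

```text
t: 36.05
tool_pos: [0.6734, 0.0964, 0.1596]
orientation: [-2.336, -2.092, 0.012]
force: [-0.5, -0.6, -1.1]
opening: 0.0526
gripper_force: 0.0
```

Request:
arm_command --increments "0.3 0 0 -45 0; 0.2 0 0 -90 0; 0.1 30 -3 -130 0; 0.1 60 -6 -140 0; 0.1 60 -6 -140 0"

```text
t: 36.55
tool_pos: [0.678, 0.1607, 0.3087]
orientation: [2.335, 2.099, 0.008]
force: [0.2, -0.1, -0.3]
opening: 0.0832
gripper_force: 0.0
```

Request:
arm_command --increments "0.1 0 0 0 0; 0.1 0 0 0 0; 0.1 0 0 0 0"

```text
t: 36.85
tool_pos: [0.6768, 0.1558, 0.3035]
orientation: [-2.34, -2.094, 0.004]
force: [-0.5, 0.5, -0.2]
opening: 0.084
gripper_force: 0.0
```

```bash
python3 - <<'E'
from h import *
w('w13')
t,_=snap('top','t13.png'); s,_=snap('scene','s13.png'); wr=cv2.imread('pics/w13.png')
I=cv2.INTER_CUBIC
a=cv2.resize(wr[0:250,112:512],(480,300),interpolation=I)      # 1.2x, off (112,0)
b=cv2.resize(t[120:230,150:310],(320,220),interpolation=I)      # 2x off (150,120)
c=cv2.resize(s[165:265,220:380],(480,300),interpolation=I)      # 3x off (220,165)
M=np.zeros((600,800,3),np.uint8); M[:300,:480]=a; M[300:600,:480]=c; M[:220,480:]=b
n=cv2.resize(wr[240:384,0:512],(320,90)); M[230:320,480:]=n
cv2.imwrite('pics/mos.png',M)
E
```

```text
36.85 [0.6768 0.1558 0.3035] [ 0.1109  0.9938 -0.001 ] 0.005253869284163439
```

View pics/mos.png

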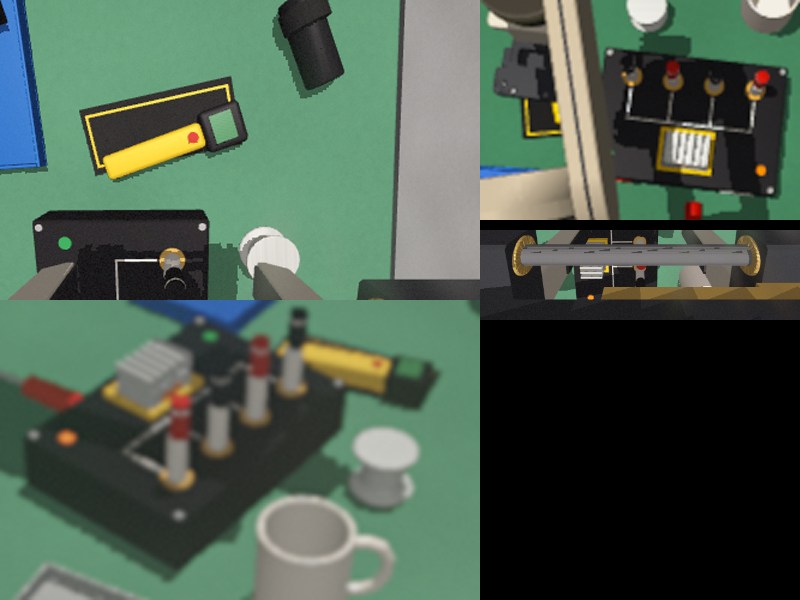

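All four plugs are home and the module is in the nest. The thermometer has been knocked toward the box: tail (107,169) and head centre (222,125) in the mosaic, with pad corners at (80,110), (232,77) and (97,175).

```bash
python3 - <<'E'
from h import *
m=ld('w13'); m3=ld('w3'); k=1/1.5625
f=lambda u,v,z: atz(m,(u+.5)/1.2-.5+112,(v+.5)/1.2-.5,z)
g=lambda u,v,z: atz(m3,u*k,v*k,z)
print('pad w13',f(80,110,.003),f(232,77,.003),f(97,175,.003))
print('pad w3',g(490,90,.003),g(507,189,.003),g(735,138,.003))
H=[f(*p,.03) for p in [(198,108),(237,100),(246,140),(209,152)]]; print('head',np.mean(H,0),np.array(H)[:,:2].tolist())
E1,E2=f(104,157,.026),f(198,125,.026);F1,F2=f(110,180,.026),f(205,147,.026)
print('handle',E1,E2,F1,F2); d=(E2-E1+F2-F1)[:2]; print('ang',np.arctan2(d[1],d[0]),'width',np.linalg.norm(E1-F1),'len',np.linalg.norm(d)/2)
print('tail mid',(E1+F1)/2,'disp',f(224,126,.03))
im=cv2.imread('pics/w13.png')[60:170,180:340]
y=((im[...,2]>150)&(im[...,0]<90)&(im[...,1]>110)).astype(np.uint8)
n,l,st,ce=cv2.connectedComponentsWithStats(y); j=1+st[1:,4].argmax(); c=np.argwhere(l==j)[:,::-1].astype(np.float32)
r=cv2.minAreaRect(c); b=cv2.boxPoints(r)+[180,60]; W=np.array([atz(m,*p,.026)[:2] for p in b]); print(b.tolist(),W.tolist(),W.mean(0))
gm=((im[...,1]>im[...,2]+20)&(im[...,1]>100)).astype(np.uint8)
E
```

```text
pad w13 [0.5912 0.2638 0.003 ] [0.7651 0.2794 0.003 ] [0.599  0.1892 0.003 ]
pad w3 [0.59   0.2624 0.003 ] [0.5978 0.1899 0.003 ] [0.7704 0.2062 0.003 ]
head [0.7467 0.2286 0.03  ] [[0.7221180687140074, 0.24914691679632342], [0.7638481218537337, 0.2525459710946948], [0.7708172826798816, 0.21036157497823926], [0.7298862852848669, 0.2021504390597441]]
handle [0.6143 0.2096 0.026 ] [0.7209 0.2319 0.026 ] [0.6172 0.1837 0.026 ] [0.7264 0.2078 0.026 ]
ang 0.21200158499158028 width 0.026044638113027638 len 0.11037972207303581
tail mid [0.6157 0.1966 0.026 ] disp [0.7482 0.2276 0.03  ]
[[182.05883836746216, 96.23529052734375], [271.47059631347656, 73.88235473632812], [285.17647552490234, 128.7058868408203], [195.76471710205078, 151.05882263183594]] [[0.5996485993240563, 0.2554489574411551], [0.7173569704305097, 0.26957671641307224], [0.7288912663370416, 0.19934953612731982], [0.60643680394816, 0.18335431152055867]] [0.6631 0.2269]
```

Request:
arm_command --increments "0.4 12 1 20 0.145; 0.4 24 2 40 0.29; 0.4 36 3 60 0.435; 0.4 48 3.7 80 0.58; 0.4 59 3.7 100 0.725" --grip_force 35

```text
t: 37.5
tool_pos: [0.6874, 0.2152, 0.2042]
orientation: [-2.935, -1.12, 0.0]
force: [-0.6, 0.5, -0.1]
opening: 0.0563
gripper_force: 0.0
```

Request:
arm_command --increments "0.4 0 0 20 0.14; 0.4 0 0 40 0.28; 0.4 0 0 60 0.42; 0.4 0 0 80 0.51; 0.4 0 0 80 0.51"

```text
t: 38.0
tool_pos: [0.685, 0.2141, 0.1208]
orientation: [3.121, 0.351, -0.011]
force: [-0.7, -0.3, -1.4]
opening: 0.056
gripper_force: 0.0
```

Request:
arm_command --increments "0.4 0 0 0 0; 0.4 0 0 0 0; 0.4 0 0 0 0"

```text
t: 38.3
tool_pos: [0.6884, 0.2153, 0.1273]
orientation: [-3.121, -0.356, -0.004]
force: [-0.0, -0.7, -0.3]
opening: 0.0557
gripper_force: 0.0
```

```bash
python3 - <<'E'
from h import *
w('w14'); s=robot.read_state(); m=ld('w14')
x=R.from_rotvec(s['orientation']).as_matrix()[:,0]; print(np.arctan2(x[1],x[0]),togo([.687,.214,.031]),s['q'])
o=np.array([.687,.214]);c,d=np.cos(.225),np.sin(.225);A=np.array([[c,-d],[d,c]])
im=cv2.imread('pics/w14.png')
for P,z in (([(-.075,-.014),(.04,-.014),(.04,.014),(-.075,.014)],.029),([(.04,-.0225),(.085,-.0225),(.085,.0225),(.04,.0225)],.033)):
    q=np.array([proj(m,[*(o+A@np.array(p)),z]) for p in P]); print(q.round(1).tolist()); cv2.polylines(im,[(q*8).astype(np.int32)],True,(255,0,255),1,cv2.LINE_AA,3)
cv2.imwrite('pics/w14c.png',cv2.resize(im[0:340,60:460],None,fx=1.75,fy=1.75,interpolation=cv2.INTER_CUBIC))
E
```

```text
38.3 [0.6884 0.2153 0.1273] [0.9743 0.2251 0.0028] 0.007222438406101176
0.22669139417141926 [-1.7402  0.9571 96.0682] [0.2321 0.5236 1.2244 0.     1.3911 1.5762]
[[267.5, 286.7], [269.6, 153.1], [233.4, 153.1], [235.0, 286.7]]
[[281.1, 153.7], [282.7, 91.7], [220.7, 91.7], [222.0, 153.7]]
```

View pics/w14c.png

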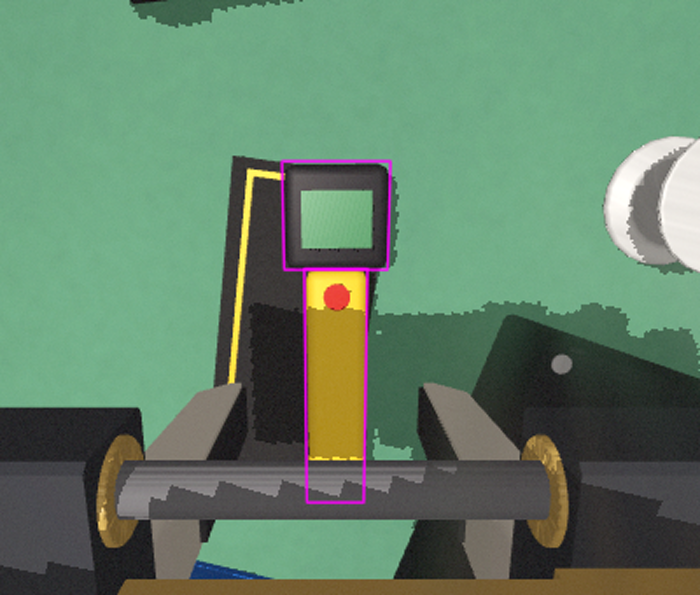

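The thermometer matches the model overlay: head (283–390, 160–268), handle centred at column 336. I'll descend and grasp it.

Request:
arm_command --increments "0.4 -1.7 0 25 0; 0.4 -1.7 0 50 0; 0.4 -1.7 0 75 0; 0.4 -1.7 0 90 0; 0.4 -1.7 0 95 0"

```text
t: 38.85
tool_pos: [0.6845, 0.2145, 0.0283]
orientation: [3.121, 0.354, -0.004]
force: [-0.7, -0.6, 1.2]
opening: 0.0558
gripper_force: 1.2
```

Request:
arm_command --increments "0.4 0 0 0 0; 0.55 0 0 0 0; 0.7 0 0 0 0; 0.8 0 0 0 0; 0.8 0 0 0 0"

```text
t: 39.35
tool_pos: [0.6862, 0.2148, 0.0311]
orientation: [3.122, 0.354, 0.002]
force: [-0.2, -1.4, 0.6]
opening: 0.0285
gripper_force: 0.5
```

Request:
arm_command --increments "0.8 0 0 0 0; 0.8 0 0 0 0; 0.8 0 0 0 0"

```text
t: 39.65
tool_pos: [0.6862, 0.2147, 0.0311]
orientation: [3.122, 0.354, 0.002]
force: [-1.0, -1.7, 5.6]
opening: 0.0275
gripper_force: 35.0
```

Request:
arm_command --increments "0.8 0 0 -10 0; 0.8 0 0 -35 0; 0.8 0 0 -75 0; 0.8 0 0 -120 0; 0.8 0 0 -165 0"

```text
t: 40.15
tool_pos: [0.6848, 0.2148, 0.1963]
orientation: [-3.122, -0.354, 0.003]
force: [0.2, 0.7, -0.5]
opening: 0.0277
gripper_force: 35.0
```

Request:
arm_command --increments "0.8 0 0 -30 0; 0.8 -25 19 -45 0; 0.8 -55 42 -45 0; 0.8 -88 67 -45 0; 0.8 -122 93 -45 0"

```text
t: 40.65
tool_pos: [0.5862, 0.0961, 0.2402]
orientation: [-3.121, -0.355, 0.001]
force: [0.5, -1.6, -1.6]
opening: 0.0276
gripper_force: 35.0
```

Request:
arm_command --increments "0.8 -34 26 0 0; 0.8 -65 50 0 0; 0.8 -87 67 0 0; 0.8 -100 77 0 0; 0.8 -100 77 0 0"

```text
t: 41.15
tool_pos: [0.5066, -0.0017, 0.2405]
orientation: [3.122, 0.351, 0.0]
force: [-0.1, 0.8, -1.2]
opening: 0.0277
gripper_force: 35.0
```

```bash
python3 - <<'E'
from h import *
s=robot.read_state();x=R.from_rotvec(s['orientation']).as_matrix()[:,0]; print(s['tool_pos'],np.arctan2(x[1],x[0]),s['opening'],togo([.5078,-.0003,.168]))
E
```

```text
[ 0.5066 -0.0017  0.2405] 0.22398208716380194 0.027669827301660704 [ 1.4708 -1.1185 72.5407]
```

Request:
arm_command --increments "0.8 1.5 -1 15 0; 0.8 1.5 -1 35 0; 0.8 1.5 -1 55 0; 0.8 1.5 -1 66 0; 0.8 1.5 -1 72 0"

```text
t: 41.65
tool_pos: [0.5081, 0.0016, 0.1661]
orientation: [-3.12, -0.355, 0.005]
force: [-0.7, -0.3, -1.1]
opening: 0.0281
gripper_force: 35.0
```

Request:
arm_command --increments "0.8 0 0 0 0; 0.8 0 0 0 0; 0.8 0 0 0 0; 0.8 0 0 0 0; 0.8 0 0 0 0"

```text
t: 42.15
tool_pos: [0.509, 0.0006, 0.1689]
orientation: [3.121, 0.354, 0.002]
force: [-0.3, 0.2, -0.6]
opening: 0.0277
gripper_force: 35.0
```

```bash
python3 - <<'E'
from h import *
print(togo([.5078,-.0003,.168])); w('w15'); m=ld('w15'); im=cv2.imread('pics/w15.png')
# where is the head / the module's white fins / yellow frame in this view
s=robot.read_state();M=R.from_rotvec(s['orientation']).as_matrix();p=s['tool_pos']
print('head top exp',[proj(m,p+M@np.array([x,y,-.002])).round().tolist() for x,y in ((.04,-.0225),(.085,-.0225),(.085,.0225),(.04,.0225))])
for n,q in (('frame',[(.5418,.0565,.068),(.6044,.0498,.068)]),): print(n,[proj(m,a).round().tolist() for a in q])
hsv=cv2.cvtColor(im,cv2.COLOR_BGR2HSV); g=cv2.inRange(hsv,(40,40,60),(90,255,255))[60:260,180:320]
n,l,st,ce=cv2.connectedComponentsWithStats(g); print([(st[i].tolist(),(ce[i]+[180,60]).round(1).tolist()) for i in range(1,n) if st[i,4]>150])
print('display exp',proj(m,p+M@np.array([.0625,0,-.002])).round(1))
E
```

```text
[-1.3963  0.6176  0.9424]
42.15 [0.509  0.0006 0.1689] [0.9746 0.2238 0.0011] 0.00383898717475905
head top exp [[201.0, 175.0], [197.0, 71.0], [303.0, 70.0], [299.0, 175.0]]
frame [[189.0, 145.0], [214.0, 63.0]]
[([35, 37, 71, 57, 3863], [249.8, 125.3]), ([0, 104, 43, 70, 2298], [198.3, 198.0]), ([98, 137, 42, 36, 932], [299.3, 214.5])]
display exp [250.3 124.8]
```

Request:
arm_command --increments "0.8 0 0 0 0; 0.8 0 0 0 0; 0.8 0 0 0 0; 0.8 0 0 0 0; 0.8 0 0 0 0"

```text
t: 42.7
tool_pos: [0.5086, 0.0007, 0.1682]
orientation: [-3.122, -0.354, 0.0]
force: [0.9, -0.6, -1.6]
opening: 0.028
gripper_force: 35.0
```

Request:
arm_command --increments "0.8 0 0 0 0; 0.8 0 0 0 0; 0.8 0 0 0 0; 0.8 0 0 0 0; 0.8 0 0 0 0"

```text
t: 43.2
tool_pos: [0.5086, 0.0007, 0.1683]
orientation: [-3.122, -0.354, 0.0]
force: [-0.1, -0.4, -2.2]
opening: 0.0276
gripper_force: 35.0
```

Request:
arm_command --increments "0.8 0 0 0 0; 0.8 0 0 0 0; 0.8 0 0 0 0; 0.8 0 0 0 0; 0.8 0 0 0 0"

```text
t: 43.7
tool_pos: [0.5086, 0.0007, 0.1683]
orientation: [-3.122, -0.354, 0.0]
force: [-0.5, -0.2, -1.7]
opening: 0.027
gripper_force: 35.0
```

Request:
arm_command --increments "0.8 0 0 0 0; 0.8 0 0 0 0; 0.8 0 0 0 0; 0.8 0 0 0 0; 0.8 0 0 0 0"

```text
t: 44.2
tool_pos: [0.5086, 0.0007, 0.1683]
orientation: [3.122, 0.354, 0.0]
force: [0.1, 0.4, -1.6]
opening: 0.0277
gripper_force: 35.0
```

Request:
arm_command --increments "0.8 0 0 -20 0; 0.8 0 0 -55 0; 0.8 10 -9 -72 0; 0.8 35 -30 -72 0; 0.8 68 -58 -72 0"

```text
t: 44.7
tool_pos: [0.563, 0.0722, 0.2419]
orientation: [3.121, 0.35, 0.004]
force: [0.6, -0.9, -1.9]
opening: 0.028
gripper_force: 35.0
```

Request:
arm_command --increments "0.8 34 -29 0 0.03; 0.8 68 -58 0 0.06; 0.8 102 -87 0 0.09; 0.8 133 -114 0 0.12; 0.8 152 -131 0 0.132"

```text
t: 45.2
tool_pos: [0.6815, 0.2368, 0.2394]
orientation: [-3.138, -0.148, 0.001]
force: [-0.2, 0.4, -0.1]
opening: 0.028
gripper_force: 35.0
```

Request:
arm_command --increments "0.8 0 0 20 0; 0.8 0 0 55 0; 0.8 0 0 95 0; 0.8 0 0 130 0; 0.8 0 0 150 0"

```text
t: 45.7
tool_pos: [0.6785, 0.2336, 0.0855]
orientation: [3.137, 0.147, -0.009]
force: [-0.5, 0.0, -1.2]
opening: 0.0279
gripper_force: 35.0
```

Request:
arm_command --increments "0.8 0 0 0 0; 0.8 0 0 0 0; 0.8 0 0 0 0"

```text
t: 46.0
tool_pos: [0.6822, 0.2345, 0.0929]
orientation: [-3.137, -0.147, -0.006]
force: [-0.4, -0.5, -1.1]
opening: 0.0277
gripper_force: 35.0
```

```bash
python3 - <<'E'
from h import *
s=robot.read_state();x=R.from_rotvec(s['orientation']).as_matrix()[:,0]; print(s['tool_pos'],np.arctan2(x[1],x[0]),s['opening'],togo([.681,.2343,.0315]))
E
```

```text
[0.6822 0.2345 0.0929] 0.09380165626685376 0.027748478651304198 [-1.4577  0.1639 61.4235]
```

Request:
arm_command --increments "0.8 -1 0 25 0; 0.8 -1 0 45 0; 0.8 -1 0 55 0; 0.8 -1 0 60 0; 0.8 -1 0 60 0"

```text
t: 46.5
tool_pos: [0.6807, 0.2343, 0.0319]
orientation: [-3.138, -0.147, -0.003]
force: [-0.3, -0.2, -1.0]
opening: 0.0279
gripper_force: 35.0
```

Request:
arm_command --increments "0.8 0 0 0 0; 0.8 0 0 1 0; 0.8 0 0 1 0; 0.8 0 0 1 0"

```text
t: 46.9
tool_pos: [0.6809, 0.2344, 0.031]
orientation: [-3.138, -0.147, -0.004]
force: [-0.4, -0.5, 5.6]
opening: 0.0279
gripper_force: 35.0
```

Request:
arm_command --increments "0.6 0 0 0 0; 0.5 0 0 0 0; 0.4 0 0 0 0; 0.4 0 0 0 0; 0.4 0 0 0 0"

```text
t: 47.4
tool_pos: [0.6796, 0.234, 0.029]
orientation: [3.138, 0.147, -0.001]
force: [0.3, 0.3, 0.2]
opening: 0.0551
gripper_force: 0.0
```

Request:
arm_command --increments "0.4 0 0 -30 0; 0.4 0 0 -70 0; 0.4 0 0 -110 0; 0.4 0 0 -150 0; 0.4 0 0 -190 0"

```text
t: 47.9
tool_pos: [0.6795, 0.234, 0.2209]
orientation: [3.138, 0.147, -0.0]
force: [0.6, -0.4, 0.4]
opening: 0.0556
gripper_force: 0.0
```

Request:
arm_command --increments "0.4 -30 0 0 0; 0.4 -70 0 0 0; 0.4 -110 0 0 0; 0.4 -140 0 0 0; 0.4 -140 0 0 0"

```text
t: 48.4
tool_pos: [0.5369, 0.2208, 0.2187]
orientation: [3.138, 0.149, -0.004]
force: [-0.3, 0.3, -0.8]
opening: 0.0559
gripper_force: 0.0
```

Request:
arm_command --increments "0.4 0 0 0 0; 0.4 0 0 0 0; 0.4 0 0 0 0"

```text
t: 48.7
tool_pos: [0.5414, 0.221, 0.2195]
orientation: [-3.138, -0.147, -0.001]
force: [0.5, -0.4, -0.2]
opening: 0.0559
gripper_force: 0.0
```

```bash
python3 - <<'E'
from h import *
w('w16'); m=ld('w16'); im=cv2.imread('pics/w16.png')
hsv=cv2.cvtColor(im,cv2.COLOR_BGR2HSV)
y=cv2.inRange(hsv,(20,120,120),(35,255,255)); y=cv2.morphologyEx(y,cv2.MORPH_OPEN,np.ones((5,5)))
n,l,st,ce=cv2.connectedComponentsWithStats(y); 
for j in range(1,n):
    if st[j,4]>300: c=np.argwhere(l==j)[:,::-1].astype(np.float32); b=cv2.boxPoints(cv2.minAreaRect(c)); print(st[j,4],np.array([atz(m,*p,.029)[:2] for p in b]))
p,c,s=np.array([.681,.2343]),np.cos(.092),np.sin(.092)
for q in [(-.075,-.014),(.04,-.014),(.04,.014),(-.075,.014)]: print('exp',p+np.array([[c,-s],[s,c]])@q)
# module and plugs, from top view vs the one at t=37
a,b=cv2.imread('pics/t13.png'),snap('top','t16.png')[0]
for nm,(u,v,w_,h) in dict(module=(235,178,40,30),plugs=(216,140,85,30)).items(): print(nm,cv2.absdiff(a,b)[v:v+h,u:u+w_].mean())
E
```

```text
48.7 [0.5414 0.221  0.2195] [0.9956 0.0933 0.0006] 0.002930499533599547
3064 [[0.7131 0.2515]
 [0.7155 0.2248]
 [0.6081 0.2138]
 [0.6055 0.2428]]
1509 [[ 0.5329  0.038 ]
 [ 0.6039  0.0393]
 [ 0.5938 -0.0562]
 [ 0.5213 -0.0625]]
exp [0.6076 0.2135]
exp [0.7221 0.224 ]
exp [0.7195 0.2519]
exp [0.605  0.2414]
module 17.673333333333332
plugs 19.87202614379085
```

```bash
python3 - <<'E'
from h import *
t=robot.camera_model('top')
for f in ('t13','t16'):
    im=cv2.imread(f'pics/{f}.png'); r=im[178:208,235:272]; M=(r.min(2)>150); c=np.argwhere(M)[:,::-1].mean(0)+[235,178]; print(f,M.sum(),atz(t,*c,.1)[:2])
    h=cv2.cvtColor(im,cv2.COLOR_BGR2HSV)[140:172,216:305]; R_=cv2.inRange(h,(0,150,90),(8,255,255)); n,l,s,ce=cv2.connectedComponentsWithStats(R_); print([atz(t,*(ce[i]+[216,140]),.14)[:2].round(4).tolist() for i in range(1,n) if s[i,4]>15])
E
```

```text
t13 273 [0.5701 0.0067]
[[0.6737, 0.0334], [0.662, -0.0859]]
t16 318 [0.5745 0.0101]
[[0.6748, 0.0341], [0.6619, -0.086]]
```

```bash
python3 -c "
from plant import robot
print(robot.close_job())"
```

```text
the job is handed in; nothing more can be done
None
```

The job is handed in, no verdict shown: module in the nest, all four plugs home, thermometer held over the module for over two seconds and laid back on its pad; I had no picture views left at the end, so I confirmed the thermometer's final place by image measurement, while the end check of the module and plugs was rougher because of shadows and occlusion.

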